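# Lay two carnival masks on the sloped drying rack and lock them

### The job

Lay the two carnival masks face up on the sloped drying rack, each centred below the tab of its own colour, flat and square with its chin edge down against the cleat; set them down gently, do not drop them. Then, with both in place, turn the white keeper bar crosswise so that it reaches over both masks. Leave the other things on the table where they stand.

Things in the scene. Friction and masses are not known exactly. Their poses are not given: they have to be found in the camera images.
- board: Sloped light wooden board of the rack, fixed, 320 mm wide, climbing at 28 degrees away from the robot. Origin: on its face, middle of the line where it meets the cleat. x up the slope along the face (ends at 180 mm), y across to the left, z square out of the face. Dark cleat along the low edge: x -18 to 0 mm, 14 mm above the face. The face is slick: a mask let go slides down it to the cleat.
- mask_red: Red carnival mask, loose, 0.14 kg: plate 12 mm thick, 130 mm chin to brow, face up. Origin: centre of the underside; x from chin to brow, y across, z out of the face. Brow part (x -25 to 65 mm) 110 mm wide, jaw (x -65 to -25) 80 mm; chin: straight edge at x = -65. Yellow nose = handle: block 60 mm along x, 24 mm along y, centred on the origin, from 12 to 46 mm above the underside. White eyes, mouth near the chin.
- mask_blue: Blue carnival mask, loose, 0.14 kg: plate 12 mm thick, 130 mm chin to brow, face up. Origin: centre of the underside; x from chin to brow, y across, z out of the face. Brow part (x -25 to 65 mm) 110 mm wide, jaw (x -65 to -25) 80 mm; chin: straight edge at x = -65. Orange nose = handle: block 60 mm along x, 24 mm along y, centred on the origin, from 12 to 46 mm above the underside. White eyes, mouth near the chin.
- mask_red_chin (a point): Middle of the red mask's chin edge, at its underside.
- mask_blue_chin (a point): Middle of the blue mask's chin edge, at its underside.
- tab_red: Red upright tab, fixed at the rack's top edge, 100 mm wide, 20 mm thick, 45 mm high, marking the red mask's half of the board. Origin: middle of its lower edge; y as the board's y, z up. It stands at y = +80 or -80 mm on the board (red and blue may change places); the mask belongs centred at the same y.
- tab_blue: Blue upright tab, same size and axes, marking the half for the blue mask.
- keeper (a joint): Angle (rad) of the white keeper bar about its pivot, which stands square to the board. 0: along the slope (open, between the masks' places); +1.57 or -1.57: crosswise, over the inner edges of both masks; positive moves its upper end to the board's +y. Stops at +-1.6. Turns either way with light friction (1 N at its end), stays where left; starts within 0.12 of 0.
- keeper_pivot (a point): Centre of the keeper bar, on its pivot, at board x = 95 mm, y = 0, 27 mm above the face. Bar 100 mm long, 20 wide, 22 thick: underside 16 mm above the face (a seated mask's plate passes under with 4 mm to spare), top 38 mm. Axes at joint 0: those of the board.
- tumbler: Bystander: empty drinking glass, 72 mm wide, 90 mm high. Origin: centre of its foot.
- bottle: Bystander: clear bottle with orange cap, 64 mm wide, 190 mm high. Origin: centre of its foot.
- paint_pot: Bystander: white paint pot with green lid, 72 mm wide, 75 mm high. Origin: centre of its foot.
- glue: Bystander: white glue bottle with red cap, 56 mm wide, 130 mm high. Origin: centre of its foot.
- horn: Bystander: cardboard cone, 84 mm wide at its foot, 170 mm high. Origin: centre of its foot.
- brush: Bystander: paint brush lying flat, 200 mm long along its x.
- sanding_block: Bystander: cork sanding block, 110 x 60 x 30 mm. Origin: centre of its underside.
Things that resemble listed ones, but are neither listed nor needed, are in the scene too. There is more than one size of the mask_red; the job needs the smaller. Several things have the shape of the mask_blue; the one meant has the colours described above.

How it is judged (in metres and radians):
On the way, in this order (a step that is already met when the one before it is completed fails the run):
1. both masks lie on the board in their places, chins against the cleat (x of mask_red_chin in the frame of board between -0.004 and 0.006 m and y of mask_red_chin in the frame of tab_red between -0.015 and 0.015 m and z of mask_red in the frame of board between -0.004 and 0.005 m and angle between the z axis of each of mask_red, mask_blue and the z axis of board, either way round below 0.07 rad and angle between the x axis of each of mask_red, mask_blue and the x axis of board, either way round below 0.09 rad and x of mask_blue_chin in the frame of board between -0.004 and 0.006 m and y of mask_blue_chin in the frame of tab_blue between -0.015 and 0.015 m and z of mask_blue in the frame of board between -0.004 and 0.005 m), for 0.2 s.
2. the keeper bar is turned crosswise over both ((value of joint keeper above 1.3 rad or value of joint keeper below -1.3 rad)), for 0.2 s.
At the end, for the whole second after the job is handed in: Each mask lies face up and flat on the board (underside within 5 mm of the face, 0.07 rad), square (0.09 rad), chin edge within 6 mm of the cleat, centred below the tab of its colour within 15 mm, at rest; the keeper bar is crosswise (beyond 1.3 rad either way) (all of step 1 and (value of joint keeper above 1.3 rad or value of joint keeper below -1.3 rad) and linear speed of each of mask_red, mask_blue below 0.02 m/s); the robot touches nothing.
It fails at once if the red mask is dropped (falls free of the fingers faster than 0.6 m/s) (linear speed of mask_red above 0.6 m/s and contact force between the fingers and mask_red below 0.1 N).
It fails at once if the blue mask is dropped (falls free of the fingers faster than 0.6 m/s) (linear speed of mask_blue above 0.6 m/s and contact force between the fingers and mask_blue below 0.1 N).
It fails at once if another thing on the table is disturbed (moved over 40 mm) (distance of any of tumbler, bottle, paint_pot, glue, horn, brush, sanding_block from where it was at the start of the episode above 0.04 m).
It also fails if it takes over 72 s, if anything falls off the work surface, if the arm or the gripper's body presses on something with over 40 N, if the wrist force passes 120 N, or if a joint passes its speed limit or range.

### The arm

A 6-joint arm with a two-finger parallel gripper is mounted at the origin on the work surface. World frame = base frame: x ahead of the robot, y to its left, z up, the work surface at z = 0. Lengths are in m, angles in degrees, forces in N, time in s.
With the tool pointing down it reaches from about 0.375 to 0.9 m from the base axis. Payload 3.1 kg.
Tool frame: the origin (TCP) lies at the very end of the fingers, on their centre line; the grasp point (between the pads) lies behind it (bot.grip_depth is the z of the grasp point in the tool frame, in m); z points along the fingers, y is the direction in which the jaws open and shut (so a half turn about z gives the same grasp; the last joint's range is limited). The gripper opens to 87 mm and grips with 3 to 60 N. Pads are 19 mm wide; open, the fingers measure 117 mm over their backs; the gripper's body (75 mm by 190 mm) begins 51 mm behind the grasp point.
Start: joints at [55.949, 30.224, 82.088, -0, 67.689, -10.227], TCP at [0.252, 0.572, 0.19] pointing down, gripper open.
Joint ranges: [-176.69, 176.69], [-43.24, 126.21], [12.49, 139.97], [-82, 262], [0, 151.66], [-163.58, 163.58]. Speed limits (degrees/s): [159.86, 159.86, 180, 180, 180, 180].

### API

Orientations are given as a 3x3 rotation matrix whose columns are the frame's x, y, z axes.
In Python, from rig import bot, vision gives the robot as it stands. The module is installed in compiled form; this text tells all that it offers.
- The arm moves only by the shell command python3 -m jog 'ROWS'. ROWS is JSON, a list of rows, each a list of 3 entries, a list of its own where there are three numbers: the shift along the tool's x, y, z in mm, then the turn, a rotation vector about the tool's x, y, z in degrees, then the closure, from 0 (fully open) to 1 (shut). In form: [[[dx, dy, dz], [wx, wy, wz], fingers], ...]. A call has 1 to 12 rows; each row is the pose to reach, as a shift and turn from the pose commanded when the call began, along the tool's axes at that moment; what a row does not reach only later rows make up. A row lasts 1/12 s, in which the tool goes at most 41.7 mm and 7.16 degrees, less where a joint would pass 70% of its speed; a pose out of reach is approached as far as the arm can. A call with a gripper value outside its range is refused whole. The fingers move at their own pace and stop on an object; the grip force is fixed at half the most. Time passes only in rows, so rows that repeat a pose let the fingers close. It gives the time, the measured TCP pose, the force and the opening at its end, in the units of the state.
- bot.read_state(): the state, without advancing time (a new reading comes with each control period).
- vision.capture(name): name is "scene" or "top"; returns the picture (384x512x3 uint8, red, green, blue); there is no depth.
- vision.camera_info(name): a dict with "intrinsics" (3x3 intrinsics, pixels), "dist" ([k1, k2, p1, p2, k3] as OpenCV has them; the pictures are not rectified), "camera_from_world" (4x4, takes a point from world to camera coordinates). Camera axes: x right, y up, looking along -z (the intrinsics and any distortion apply to the point x, -y, -z); pixel columns grow to the right and rows downward; lengths in m; the calibration is good to about 2 mm. A picture is of the moment at which its call begins. camera_info takes no time and is no camera call.
- bot.hand_in(): hands the job in, once; it reports no verdict.
The state is a dict: "time_s": time; "joint_positions": joint angles; "qvel": joint speeds; "tau": joint torques, N m; "position": TCP position; "tcp_rot": TCP orientation; "force": force on the tool from outside, world axes, zero at the start; "moment": the same for the moment, N m; "opening": opening from 0.0 (shut) to 1.0 (fully open).
Only numpy, scipy, OpenCV 4.12 (cv2) and the standard library are available. Lean on these libraries where they do the work, as an engineer would, in place of code of your own. Each camera call takes 0.05 s, during which the arm holds its last target. There are 200 camera calls.

## Working session

There is one attempt and no reset: what is moved stays moved. The work goes in short steps, Python scripts to look and compute and a shell command to move; the robot and the scene stay as the last step left them, time stands still between calls to the robot, and variables do not carry over. Pictures are saved under pics/ and viewed, about 8 in all and at most 12, crops included, and the job is handed in when it is done.

```bash
mkdir -p pics
python3 - <<'E'
from rig import bot, vision
import cv2,numpy as np
for n in ("scene","top"):
    im=vision.capture(n); cv2.imwrite(f"pics/{n}0.png",cv2.cvtColor(im,cv2.COLOR_RGB2BGR))
    print(n,{k:np.round(v,4).tolist() for k,v in vision.camera_info(n).items()})
s=bot.read_state();print(s, bot.grip_depth)
E
```

```text
scene {'intrinsics': [[375.4574, 0.0, 251.3472], [0.0, 375.4574, 192.3145], [0.0, 0.0, 1.0]], 'dist': [-0.0427, 0.0, 0.0, 0.0, 0.0], 'camera_from_world': [[-0.6297, 0.7768, -0.0028, 0.3644], [-0.662, -0.5347, 0.5252, 0.2846], [0.4065, 0.3326, 0.851, -1.4231], [0.0, 0.0, 0.0, 1.0]]}
top {'intrinsics': [[394.7274, 0.0, 257.3245], [0.0, 394.7274, 191.8124], [0.0, 0.0, 1.0]], 'dist': [-0.1395, 0.0, 0.0, 0.0, 0.0], 'camera_from_world': [[-0.0167, -0.9998, -0.0059, -0.0038], [0.9986, -0.017, 0.0492, -0.5222], [-0.0493, -0.0051, 0.9988, -1.3607], [0.0, 0.0, 0.0, 1.0]]}
{'time_s': 0.1, 'joint_positions': array([ 5.59500241e+01,  3.02721291e+01,  8.21481646e+01,  7.25542079e-05,
        6.76892232e+01, -1.02277023e+01]), 'qvel': array([ 0.12086012, -0.12475899, -0.14186106,  0.0212712 ,  0.02091859,
        0.00445679]), 'tau': array([ 4.51894948e-04, -4.40985274e+01, -1.77151090e+01,  6.35460857e-02,
        5.34039584e-02, -2.74734646e-05]), 'position': array([0.25201178, 0.57116556, 0.18959063]), 'tcp_rot': array([[-9.14802344e-01,  4.03900388e-01, -1.07121055e-03],
       [ 4.03901665e-01,  9.14801038e-01, -1.58305844e-03],
       [ 3.40546601e-04, -1.88084929e-03, -9.99998173e-01]]), 'force': array([ 0.03629047,  0.75379118, -0.38733379]), 'moment': array([ 0.02195261, -0.00415691, -0.01890882]), 'opening': 1.0008758761415741} -0.0187
```

View pics/scene0.png

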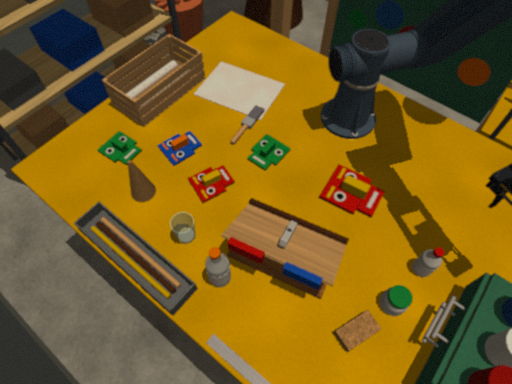

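View pics/top0.png

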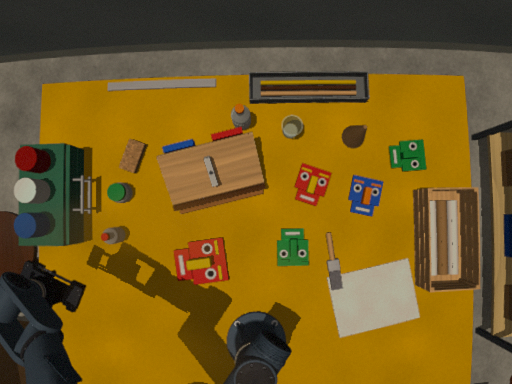

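The top view gives these candidates:
- **Red:** small mask at (312,184) and large mask at (202,260). The job needs the small one.
- **Blue shape:** blue mask with orange nose at (365,195). The green masks at (408,155) and (293,247) are decoys.
- **Tabs:** red at (227,133), blue at (179,146).
- **Keeper:** (212,171).

Next I take a close crop and measure.

```bash
cat > h.py <<'E'
from rig import bot, vision
import cv2,numpy as np
def ray(n,px):
    c=vision.camera_info(n);K=np.array(c["intrinsics"]);T=np.array(c["camera_from_world"])
    u=cv2.undistortPoints(np.array(px,float).reshape(-1,1,2),K,np.array(c["dist"])).reshape(-1,2)
    d=np.c_[u[:,0],-u[:,1],-np.ones(len(u))]@T[:3,:3]
    return -T[:3,:3].T@T[:3,3],d
def onz(n,px,z):
    o,d=ray(n,px);return o+d*((z-o[2])/d[:,2])[:,None]
def onplane(n,px,p0,nv):
    o,d=ray(n,px);return o+d*(((p0-o)@nv)/(d@nv))[:,None]
def proj(n,P):
    c=vision.camera_info(n);K=np.array(c["intrinsics"]);T=np.array(c["camera_from_world"])
    P=np.atleast_2d(P)@T[:3,:3].T+T[:3,3];P=P*[1,-1,-1]
    return cv2.projectPoints(P,np.zeros(3),np.zeros(3),K,np.array(c["dist"]))[0].reshape(-1,2)
def blobs(im,hlo,hhi,smin=120,vmin=60,amin=15,roi=None):
    h=cv2.cvtColor(im,cv2.COLOR_RGB2HSV)
    m=cv2.inRange(h,(hlo,smin,vmin),(hhi,255,255))
    if hlo==0 and hhi<=8: m|=cv2.inRange(h,(172,smin,vmin),(180,255,255))
    if roi: z=np.zeros_like(m);x0,y0,x1,y1=roi;z[y0:y1,x0:x1]=m[y0:y1,x0:x1];m=z
    cs,_=cv2.findContours(m,cv2.RETR_EXTERNAL,cv2.CHAIN_APPROX_NONE)
    return [c for c in cs if cv2.contourArea(c)>=amin]
E
python3 - <<'E'
from h import *
im=cv2.cvtColor(cv2.imread("pics/top0.png"),cv2.COLOR_BGR2RGB)
a=cv2.resize(im[120:220,150:400],None,fx=3.2,fy=3.2,interpolation=cv2.INTER_CUBIC)
cv2.imwrite("pics/c1.png",cv2.cvtColor(a,cv2.COLOR_RGB2BGR))
for nm,hl,hh,roi,z in [("red",0,6,(285,155,340,215),.012),("blue",105,125,(340,165,390,225),.012),("rednose",18,35,(304,172,322,200),.046),("bluenose",5,18,(355,180,380,210),.046),("tabr",0,6,(205,120,250,142),0.13),("tabb",105,125,(155,135,200,160),.13)]:
    for c in blobs(im,hl,hh,roi=roi,smin=140):
        r=cv2.minAreaRect(c);print(nm,cv2.contourArea(c),np.round(r[0],1),np.round(r[1],1),round(r[2],1)); print(np.round(onz("top",cv2.boxPoints(r),z),4).tolist(), onz("top",[r[0]],z).round(4))
E
```

```text
red 490.5 [310.7 184.9] [30.4 35.4] 18.4
[[0.5024, -0.1285, 0.012], [0.6194, -0.1703, 0.012], [0.5841, -0.2708, 0.012], [0.4672, -0.2284, 0.012]] [[ 0.5431 -0.1993  0.012 ]]
blue 586.5 [364.1 195.7] [30.1 35.6] 12.3
[[0.4536, -0.3201, 0.012], [0.575, -0.3504, 0.012], [0.5509, -0.4554, 0.012], [0.429, -0.4244, 0.012]] [[ 0.502  -0.3872  0.012 ]]
rednose 105.0 [312.1 184.2] [ 7.3 17.4] 18.4
[[0.5194, -0.178, 0.046], [0.5754, -0.1981, 0.046], [0.5672, -0.2216, 0.046], [0.5112, -0.2013, 0.046]] [[ 0.5432 -0.1997  0.046 ]]
bluenose 109.5 [366.2 195.3] [ 7.6 17.1] 11.3
[[0.4763, -0.3659, 0.046], [0.5334, -0.3793, 0.046], [0.5278, -0.4054, 0.046], [0.4707, -0.3919, 0.046]] [[ 0.502  -0.3856  0.046 ]]
tabr 160.0 [226.7 133.1] [ 7.1 30.8] 75.3
[[0.7067, 0.1335, 0.13], [0.7303, 0.0369, 0.13], [0.7078, 0.0314, 0.13], [0.6842, 0.1278, 0.13]] [[0.7072 0.0824 0.13  ]]
tabb 146.0 [178.2 145.7] [ 5.8 30.6] 76.0
[[0.6681, 0.2909, 0.13], [0.6899, 0.1938, 0.13], [0.6714, 0.1893, 0.13], [0.6495, 0.2862, 0.13]] [[0.6697 0.2399 0.13  ]]
```

View pics/c1.png

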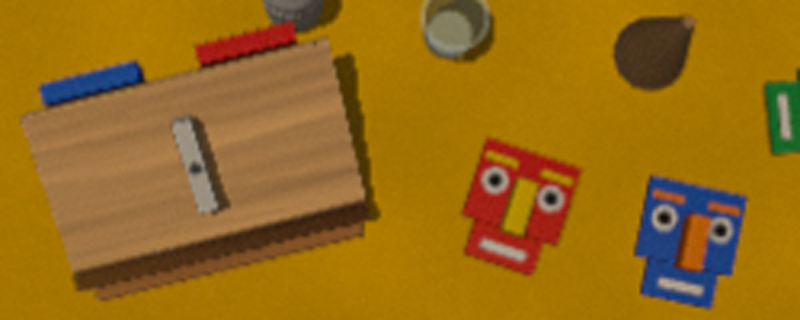

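The crop shows small red (nose 60×24 mm, as described) and blue with an orange nose, brows pointing away from the robot. On the rack, the red tab is on the right (y=-80) and the blue tab on the left. Next I zoom the scene view of the rack to get its height.

Run:
```python
from h import *
im=cv2.imread("pics/scene0.png")
cv2.imwrite("pics/c2.png",cv2.resize(im[195:300,215:355],None,fx=5.6,fy=5.6,interpolation=cv2.INTER_CUBIC))
im=cv2.imread("pics/top0.png")
cv2.imwrite("pics/c3.png",cv2.resize(im[120:215,150:270],None,fx=6,fy=6,interpolation=cv2.INTER_CUBIC))
```

```text
(no output)
```

View pics/c2.png

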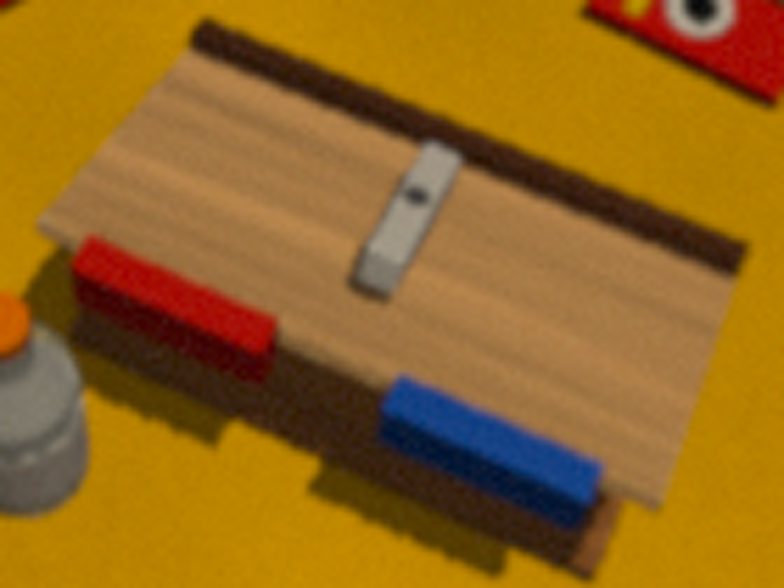

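View pics/c3.png

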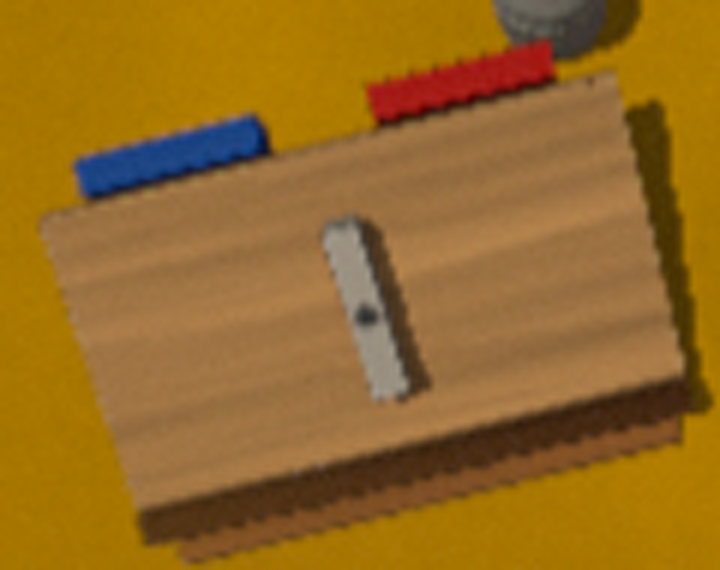

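Run:
```python
from h import *
t=np.array([[613,76],[42,217],[683,378],[138,508],[688,408],[145,543],[367,316]])/6+[150,120]-.42
s=np.array([[40,225],[657,503],[195,52],[735,272],[207,20],[745,243],[417,196]])/5.6+[215,195]-.41
M=np.array([[180,-160,0],[180,160,0],[0,-160,14],[0,160,14],[-18,-160,14],[-18,160,14],[95,0,38]])/1e3
o1,d1=ray("top",t);o2,d2=ray("scene",s);P=[]
for a,b in zip(d1,d2):
    k=np.linalg.lstsq(np.c_[a,-b],o2-o1,rcond=None)[0];p,q=o1+a*k[0],o2+b*k[1];P.append((p+q)/2);print(((p+q)/2).round(4),(np.linalg.norm(p-q)*1e3).round(1))
P=np.array(P)
from scipy.spatial.transform import Rotation as R
r,e=R.align_vectors(P-P.mean(0),M-M.mean(0));T=P.mean(0)-r.apply(M.mean(0))
print("free",r.as_matrix().round(3),T.round(4),"res",((P-r.apply(M)-T)*1e3).round(1).tolist())
A=r.as_matrix();yaw=np.arctan2(-A[0,1],A[1,1]);print("yaw",np.degrees(yaw),"slope",np.degrees(np.arcsin(A[2,0])))
r=R.from_euler("ZY",[yaw,-np.radians(28)]);T=P.mean(0)-r.apply(M.mean(0))
print(r.as_matrix().round(4),T.round(4),((P-r.apply(M)-T)*1e3).round(1).tolist())
np.savez("board.npz",R=r.as_matrix(),T=T)
print("reproj",(proj("top",r.apply(M)+T)-t).round(1).tolist(),(proj("scene",r.apply(M)+T)-s).round(1).tolist())
```

```text
[0.7081 0.0015 0.1318] 0.1
[0.6378 0.3103 0.1339] 1.2
[ 0.5503 -0.0326  0.0503] 3.2
[0.4824 0.2734 0.0648] 0.2
[ 0.5335 -0.0361  0.0592] 0.7
[0.4631 0.2694 0.0621] 1.6
[0.581  0.1348 0.133 ] 0.9
free [[ 0.865 -0.223 -0.45 ]
 [ 0.188  0.975 -0.121]
 [ 0.466  0.02   0.885]] [0.5195 0.1219 0.051 ] res [[-2.6, 1.7, 0.1], [-1.7, -1.4, -4.1], [1.5, 3.1, -9.9], [4.8, -2.7, -1.7], [0.3, 3.0, 7.4], [1.1, -3.4, 4.0], [-3.5, -0.3, 4.2]]
yaw 12.859945421636338 slope 27.768767848835342
[[ 0.8608 -0.2226 -0.4577]
 [ 0.1965  0.9749 -0.1045]
 [ 0.4695  0.      0.8829]] [0.5198 0.1212 0.0508] [[-2.2, 0.9, -3.5], [-1.3, -2.2, -1.3], [1.3, 3.6, -12.9], [4.6, -2.3, 1.7], [-0.0, 3.7, 4.5], [0.8, -2.8, 7.4], [-3.2, -1.1, 4.1]]
reproj [[0.3, -0.9], [-0.9, -0.4], [0.7, 0.4], [-0.6, 1.4], [1.0, 0.1], [-0.1, 0.2], [-0.3, -0.8]] [[-0.9, -0.2], [0.3, 0.7], [-1.2, -3.1], [1.3, -0.5], [-1.0, 0.1], [0.7, 1.4], [-0.7, 1.7]]
```

Run:
```python
from h import *
from scipy.spatial.transform import Rotation as R
from scipy.optimize import least_squares
t=np.array([[613,76],[42,217],[683,378],[138,508],[688,408],[145,543],[367,316]])/6+[150,120]-.42
s=np.array([[40,225],[657,503],[195,52],[735,272],[207,20],[745,243],[417,196]])/5.6+[215,195]-.41
M=np.array([[180,-160,0],[180,160,0],[0,-160,0],[0,160,0],[-18,-160,14],[-18,160,14],[95,0,38]])/1e3
def f(p):
    W=R.from_euler("ZY",[p[0],-np.radians(28)]).apply(M)+p[1:]
    return np.r_[proj("top",W)-t,proj("scene",W)-s].ravel()
q=least_squares(f,[.22,.52,.12,.05],loss="soft_l1");p=q.x
print(np.degrees(p[0]),p[1:].round(4),q.fun.reshape(-1,2).round(1).tolist())
r=R.from_euler("ZY",[p[0],-np.radians(28)]);np.savez("board.npz",R=r.as_matrix(),T=p[1:])
A=r.as_matrix();print(A.round(4))
# mask seat targets
for n,y in (("red",-.08),("blue",.08)):
    print(n,"origin seated",(A@[.066,y,0]+p[1:]).round(4),"nose top",(A@[.066,y,.046]+p[1:]).round(4))
```

```text
12.826225858033313 [0.5173 0.1209 0.0505] [[0.4, -0.1], [-0.8, 0.4], [0.3, -0.5], [-0.1, 0.3], [1.1, 0.9], [-0.0, 0.9], [-0.2, 0.0], [-0.4, -0.9], [0.7, -0.0], [-1.6, 0.0], [0.0, 2.5], [-0.6, -0.5], [1.0, 0.8], [-0.2, 1.0]]
[[ 0.8609 -0.222  -0.4578]
 [ 0.196   0.975  -0.1042]
 [ 0.4695  0.      0.8829]]
red origin seated [0.5918 0.0558 0.0814] nose top [0.5708 0.051  0.1221]
blue origin seated [0.5563 0.2118 0.0814] nose top [0.5353 0.207  0.1221]
```

```bash
cat > g.py <<'E'
from h import *
from scipy.spatial.transform import Rotation as R
b=np.load("board.npz");B,BT=b["R"],b["T"]
def flat(deg): # tool down, mask/board heading deg
    a=np.radians(deg);x=np.array([np.cos(a),np.sin(a),0]);y=np.array([-x[1],x[0],0]);return np.c_[-x,y,[0,0,-1]]
def slope(): return np.c_[-B[:,0],B[:,1],-B[:,2]]
def bp(x,y,z): return B@np.array([x,y,z])+BT
def go(pos,rot,label="",frm=None):
    s=bot.read_state();p,r=frm if frm else (np.array(s["position"]),np.array(s["tcp_rot"]))
    print(label,"shift",(r.T@(np.array(pos)-p)*1e3).round(1),"turn",np.degrees(R.from_matrix(r.T@rot).as_rotvec()).round(2), "t",round(s["time_s"],1),"F",s["force"].round(1),"open",round(s["opening"],3))
    return np.array(pos),np.array(rot)
E
python3 - <<'E'
from g import *
F=flat(-19.7)
go([.252,.571,.27],F,"up");go([.5431,-.1996,.27],F,"over");f=go([.5431,-.1996,.08],F,"near");go([.5431,-.1996,.017],F,"grasp",f)
print("bottle",onz("top",[[240,109]],.19))
E
```

```text
up shift [ -0.   -0.3 -80.4] turn [-0.11 -0.02 -4.12] t 0.1 F [ 0.   0.8 -0.4] open 1.001
over shift [-577.6 -587.7  -79.5] turn [-0.11 -0.02 -4.12] t 0.1 F [ 0.   0.8 -0.4] open 1.001
near shift [-577.6 -587.3  110.5] turn [-0.11 -0.02 -4.12] t 0.1 F [ 0.   0.8 -0.4] open 1.001
grasp shift [ 0.  0. 63.] turn [0. 0. 0.] t 0.1 F [ 0.   0.8 -0.4] open 1.001
bottle [[0.76984161 0.03563333 0.19      ]]
```

```bash
python3 -m jog '[[[0,0,-80],[0,0,-4],0],[[0,0,-80],[0,0,-4],0],[[0,0,-80],[0,0,-4],0],[[-100,-100,-80],[0,0,-4],0],[[-200,-200,-80],[0,0,-4],0],[[-578,-588,-80],[0,0,-4],0],[[-578,-588,-80],[0,0,-4],0],[[-578,-588,-80],[0,0,-4],0],[[-578,-588,-80],[0,0,-4],0],[[-578,-588,-80],[0,0,-4],0],[[-578,-588,-80],[0,0,-4],0],[[-578,-588,-80],[0,0,-4],0]]'; python3 -c "
from g import *
F=flat(-19.7);go([.5431,-.1996,.27],F,'over')"
```

```text
time_s: 1.1
position: [0.3853, 0.2192, 0.2703]
tcp_rot: [[-0.941, 0.339, 0.0], [0.339, 0.941, -0.0], [-0.0, 0.0, -1.0]]
force: [1.2, 0.0, -0.4]
opening: 0.998
over shift [-2.904e+02 -3.405e+02  3.000e-01] turn [ 0.    0.01 -0.11] t 1.1 F [ 1.2  0.  -0.4] open 0.998
```

```bash
python3 -m jog '[[[-290,-340,0],[0,0,0],0],[[-290,-340,0],[0,0,0],0],[[-290,-340,0],[0,0,0],0],[[-290,-340,0],[0,0,0],0],[[-290,-340,0],[0,0,0],0],[[-290,-340,0],[0,0,0],0],[[-290,-340,0],[0,0,0],0],[[-290,-340,0],[0,0,0],0],[[-290,-340,0],[0,0,0],0],[[-290,-340,0],[0,0,0],0],[[-290,-340,0],[0,0,0],0],[[-290,-340,0],[0,0,0],0]]'; python3 -c "
from g import *
F=flat(-19.7);go([.5431,-.1996,.08],F,'near');go([.5431,-.1996,.017],F,'grasp')"
```

```text
time_s: 2.1
position: [0.545, -0.2038, 0.2697]
tcp_rot: [[-0.939, 0.344, 0.002], [0.344, 0.939, -0.004], [-0.004, -0.003, -1.0]]
force: [0.5, 0.4, 0.2]
opening: 1.001
near shift [  3.9   3.8 189.7] turn [-0.16  0.2  -0.43] t 2.1 F [0.5 0.4 0.2] open 1.001
grasp shift [  4.1   4.  252.7] turn [-0.16  0.2  -0.43] t 2.1 F [0.5 0.4 0.2] open 1.001
```

```bash
python3 -m jog '[[[0,0,30],[0,0,0],0],[[0,0,65],[0,0,0],0],[[0,0,100],[0,0,0],0],[[0,0,130],[0,0,0],0],[[0,0,155],[0,0,0],0],[[0,0,175],[0,0,0],0],[[0,0,190],[0,0,0],0],[[0,0,190],[0,0,0],0],[[0,0,190],[0,0,0],0]]'; python3 -c "
from g import *
F=flat(-19.7);go([.5431,-.1996,.017],F,'grasp')
im=vision.capture('top');a=cv2.resize(im[140:240,260:400],None,fx=4,fy=4);im=vision.capture('scene');c=cv2.resize(im[120:220,150:290],None,fx=4,fy=4)
cv2.imwrite('pics/n1.png',np.vstack([a,c])[...,::-1][::1,:])"; python3 -c "
import cv2;i=cv2.imread('pics/n1.png');cv2.imwrite('pics/n1s.png',cv2.resize(i,None,fx=.74,fy=.74))"
```

```text
time_s: 2.85
position: [0.542, -0.1961, 0.0797]
tcp_rot: [[-0.941, 0.339, -0.002], [0.339, 0.941, 0.001], [0.003, 0.001, -1.0]]
force: [-0.2, -0.1, -0.5]
opening: 1.004
grasp shift [-2.4 -2.9 62.7] turn [ 0.04 -0.15 -0.11] t 2.9 F [-0.2 -0.1 -0.5] open 1.004
```

View pics/n1s.png

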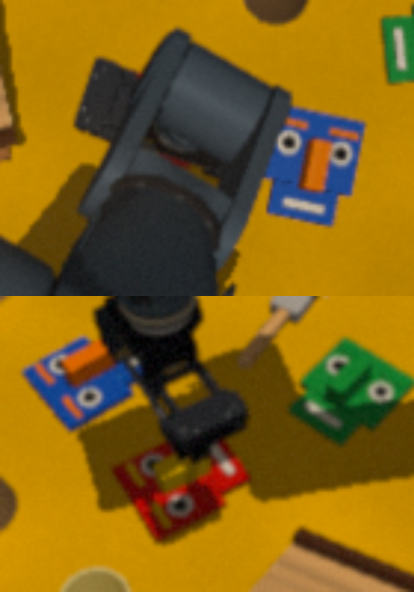

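The gripper is above the red mask, jaws straddling the yellow nose (scene crop about (180,470)). I go down and close.

```bash
python3 -m jog '[[[0,0,20],[0,0,0],0],[[0,0,40],[0,0,0],0],[[0,0,53],[0,0,0],0],[[0,0,61],[0,0,0],0],[[0,0,61],[0,0,0],0],[[0,0,61],[0,0,0],0.4],[[0,0,61],[0,0,0],0.7],[[0,0,61],[0,0,0],1],[[0,0,61],[0,0,0],1],[[0,0,61],[0,0,0],1],[[0,0,61],[0,0,0],1],[[0,0,61],[0,0,0],1]]'; python3 -c "
from g import *
np.set_printoptions(suppress=True)
F=flat(-19.7);go([.5431,-.1996,.017],F,'grasp');f=go([.5431,-.1996,.24],F,'up');
f=go(bp(.070,-.08,.100),slope(),'pre',f);f=go(bp(.070,-.08,.022),slope(),'low',f)"
```

```text
time_s: 3.95
position: [0.5429, -0.1972, 0.0197]
tcp_rot: [[-0.941, 0.339, 0.0], [0.339, 0.941, -0.0], [-0.0, -0.0, -1.0]]
force: [0.4, -0.6, -0.3]
opening: 0.556
grasp shift [-1.  -2.2  2.7] turn [-0.    0.02 -0.13] t 4.0 F [ 0.4 -0.6 -0.3] open 0.556
up shift [  -1.1   -2.2 -220.3] turn [-0.    0.02 -0.13] t 4.0 F [ 0.4 -0.6 -0.3] open 0.556
pre shift [ 76.8 233.5  68.4] turn [ -7.95 -27.24 -31.87] t 4.0 F [ 0.4 -0.6 -0.3] open 0.556
low shift [ 0. -0. 78.] turn [0. 0. 0.] t 4.0 F [ 0.4 -0.6 -0.3] open 0.556
```

```bash
python3 -m jog '[[[0,0,0],[0,0,0],1],[[0,0,0],[0,0,0],1],[[0,0,0],[0,0,0],1],[[0,0,0],[0,0,0],1],[[0,0,0],[0,0,0],1],[[0,0,0],[0,0,0],1],[[0,0,0],[0,0,0],1],[[0,0,0],[0,0,0],1],[[0,0,0],[0,0,0],1]]'
```

```text
time_s: 4.7
position: [0.5428, -0.1971, 0.0194]
tcp_rot: [[-0.941, 0.339, -0.0], [0.339, 0.941, -0.0], [0.0, -0.0, -1.0]]
force: [0.4, 0.1, -0.3]
opening: 0.009
```

The fingers shut on nothing (opening 0.009), so I look.

```bash
python3 -m jog '[[[0,0,0],[0,0,0],1]]' >/dev/null; python3 -c "
from g import *
im=vision.capture('top');a=cv2.resize(im[140:240,260:400],None,fx=3,fy=3,interpolation=2);im=vision.capture('scene');c=cv2.resize(im[130:230,150:290],None,fx=5,fy=5,interpolation=2)
a=cv2.copyMakeBorder(a,0,0,0,700-420,0);im=np.vstack([a,c])[...,::-1];print(im.shape);cv2.imwrite('pics/n2.png',cv2.resize(im,None,fx=.74,fy=.74))"
```

```text
(800, 700, 3)
```

View pics/n2.png

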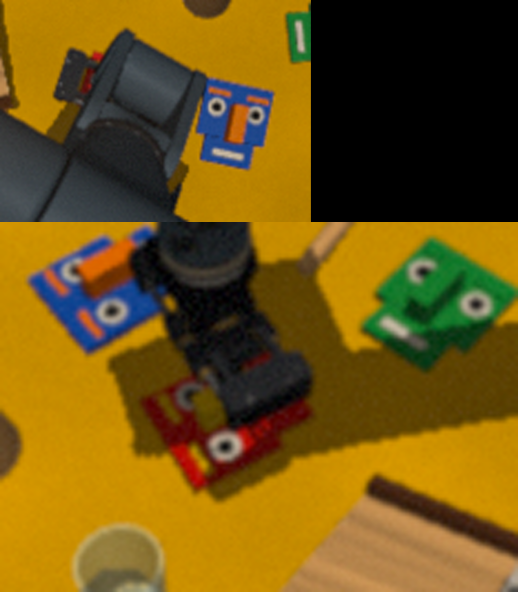

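```bash
python3 -c "
from g import *
s=bot.read_state();p=s['position'];r=s['tcp_rot'];print(p,s['opening'],s['joint_positions'])
for n,L in (('TCP',[0,0,0]),('grasp',[0,0,-.0187]),('body',[0,0,-.07]),('+y.04',[0,.04,-.02]),('-y.04',[0,-.04,-.02]),('+y.095b',[0,.095,-.07]),('+x.095b',[.095,0,-.07])):
    w=p+r@np.array(L);q=proj('scene',w)[0];t=proj('top',w)[0];print(n,q.round(1),'crop',((q-[150,130])*3.7).round()+[0,222],'top',t.round(1))
im=cv2.cvtColor(cv2.imread('pics/scene0.png'),cv2.COLOR_BGR2RGB)
for nm,hl,hh,roi in (('rednose',18,30,(200,172,225,192)),('bluenose',5,17,(168,135,195,158))):
  for c in blobs(im,hl,hh,roi=roi,smin=140,amin=20): print(nm,cv2.contourArea(c),cv2.minAreaRect(c))
print(proj('scene',[[.543,-.2,.046],[.502,-.386,.046],[.543,-.2,0.012]]))
"
```

```text
[ 0.54278008 -0.19712259  0.01945812] 0.0052757742956503475 [-3.10410823e+01  4.05552651e+01  9.63335270e+01 -2.05313353e-03
  4.31120599e+01 -1.01218045e+02]
TCP [212.2 180. ] crop [230. 407.] top [310.4 184.9]
grasp [211.7 176.9] crop [228. 396.] top [311.  184.5]
body [210.2 167.9] crop [223. 362.] top [313.1 183.5]
+y.04 [217.4 185.4] crop [250. 427.] top [300.  180.7]
-y.04 [206.  168.2] crop [207. 363.] top [322.1 188.3]
+y.095b [224.7 189.5] crop [276. 442.] top [285.8 174.1]
+x.095b [236.1 155.4] crop [319. 316.] top [303.9 210.8]
rednose 149.0 ((210.9000244140625, 177.3000030517578), (10.28591251373291, 18.335756301879883), 63.43495178222656)
bluenose 139.0 ((179.29718017578125, 141.8349151611328), (9.518600463867188, 17.386016845703125), 60.945396423339844)
[[210.76776289 175.14534022]
 [179.296885   139.95886691]
 [211.72618734 180.86249318]]
```

```bash
python3 -m jog '[[[0,0,-8],[0,0,0],1],[[0,0,-20],[0,0,0],1],[[0,0,-35],[0,0,0],1],[[0,0,-50],[0,0,0],1],[[0,0,-60],[0,0,0],1],[[0,0,-60],[0,0,0],1],[[0,0,-60],[0,0,0],1]]'; python3 -c "
from g import *
im=vision.capture('scene');c=cv2.resize(im[120:220,150:270],None,fx=5,fy=5,interpolation=2)
cv2.imwrite('pics/n3.png',c[...,::-1])"
```

```text
time_s: 5.47
position: [0.5433, -0.1975, 0.0806]
tcp_rot: [[-0.941, 0.339, 0.002], [0.339, 0.941, -0.001], [-0.002, -0.0, -1.0]]
force: [-0.7, -0.1, -0.5]
opening: 0.004
```

View pics/n3.png

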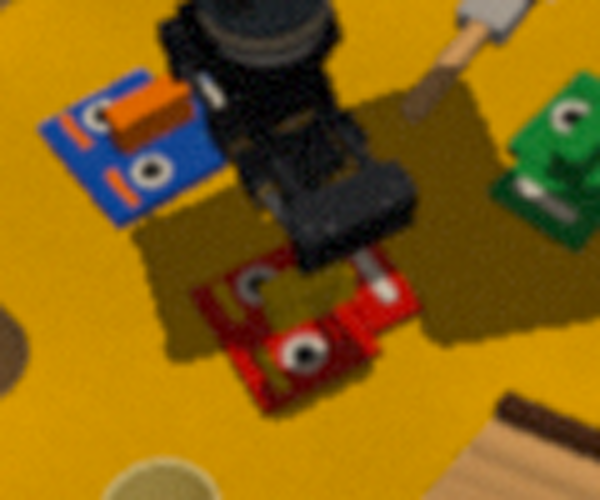

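Run:
```python
from g import *
p=np.array([.252,.5712,.19]);r=np.array([[-.9148,.4039,0],[.4039,.9148,0],[0,0,-1.]])
for L in ([0,0,0],[0,.05,0],[0,-.05,0],[0,.095,-.07],[0,-.095,-.07]):
    w=p+r@np.array(L);print(L,proj('scene',w).round(1),proj('top',w).round(1))
a=cv2.imread('pics/scene0.png')[150:230,440:512];b=cv2.imread('pics/top0.png')[240:330,20:110]
a=cv2.resize(a,(432,480),interpolation=2);b=cv2.resize(b,(360,360),interpolation=2)
c=np.zeros((480,792,3),np.uint8);c[:,:432]=a;c[:360,432:]=b;cv2.imwrite('pics/c4.png',np.clip(c.astype(float)*2.0,0,255).astype(np.uint8))
```

```text
[0, 0, 0] [[497.9 225.7]] [[ 72.1 278.3]]
[0, 0.05, 0] [[512.1 241.1]] [[ 58.5 271.7]]
[0, -0.05, 0] [[484.2 210.9]] [[ 85.9 285. ]]
[0, 0.095, -0.07] [[543.3 244.2]] [[ 34.7 268.7]]
[0, -0.095, -0.07] [[485.5 184.3]] [[ 89.2 295.6]]
```

View pics/c4.png

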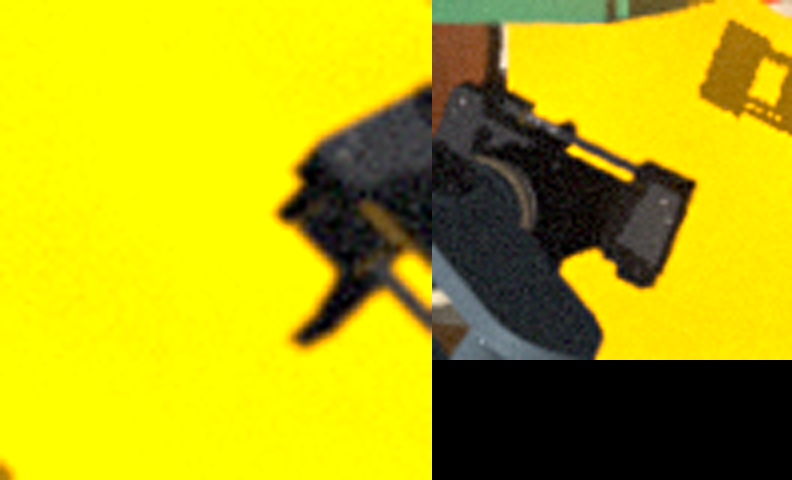

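```bash
python3 -m jog '[[[0,0,10],[0,0,0],1],[[0,0,20],[0,0,0],1],[[0,0,28],[0,0,0],1],[[0,0,31],[0,0,0],1],[[0,0,31],[0,0,0],1],[[0,0,31],[0,0,0],1]]';python3 -m jog '[[[0,0,2],[0,0,0],1],[[0,0,4],[0,0,0],1],[[0,0,4],[0,0,0],1],[[0,0,4],[0,0,0],1]]'; python3 -m jog '[[[0,0,2],[0,0,0],1],[[0,0,4],[0,0,0],1],[[0,0,4],[0,0,0],1],[[0,0,4],[0,0,0],1]]'
python3 - <<'E'
from g import *
for n,hl,hh,roi,z in (('scene',0,6,(180,160,240,205),.012),('scene',18,30,(195,165,225,192),.046),('top',0,6,(285,155,340,215),.012)):
    im=vision.capture(n); im0=cv2.cvtColor(cv2.imread(f'pics/{n}0.png'),cv2.COLOR_BGR2RGB)
    for i in (im0,im):
        c=max(blobs(i,hl,hh,roi=roi,smin=120,vmin=30),key=cv2.contourArea).reshape(-1,2)
        print(n,hl,'L',c[c[:,0].argmin()],'R',c[c[:,0].argmax()],'T',c[c[:,1].argmin()],'B',c[c[:,1].argmax()])
E
```

```text
time_s: 6.02
position: [0.5424, -0.1969, 0.0475]
tcp_rot: [[-0.941, 0.339, -0.001], [0.339, 0.941, 0.001], [0.002, 0.0, -1.0]]
force: [-0.1, -0.0, -0.5]
opening: 0.008
time_s: 6.35
position: [0.5429, -0.1972, 0.0446]
tcp_rot: [[-0.941, 0.339, 0.0], [0.339, 0.941, -0.0], [-0.0, -0.0, -1.0]]
force: [-0.5, 0.7, -0.5]
opening: 0.004
time_s: 6.68
position: [0.5427, -0.1971, 0.0403]
tcp_rot: [[-0.941, 0.339, -0.0], [0.339, 0.941, 0.0], [0.0, 0.0, -1.0]]
force: [0.8, -0.1, -1.1]
opening: 0.006
scene 0 L [189 178] R [232 182] T [220 167] B [203 201]
scene 0 L [189 178] R [233 181] T [204 169] B [203 201]
scene 18 L [201 176] R [219 179] T [215 170] B [205 185]
scene 18 L [201 177] R [211 183] T [207 174] B [205 185]
top 0 L [295 185] R [330 174] T [302 164] B [315 205]
top 0 L [297 179] R [303 171] T [300 170] B [297 181]
```

```bash
python3 -m jog '[[[0,0,-40],[0,0,0],1],[[0,0,-80],[0,0,7],0],[[0,0,-80],[0,0,14],0],[[0,0,-80],[0,0,21],0],[[0,0,-80],[0,0,28],0],[[0,0,-80],[0,0,35],0],[[0,0,-80],[0,0,42],0],[[0,0,-80],[0,0,49],0],[[0,0,-80],[0,0,56],0],[[0,0,-80],[0,0,63],0],[[0,0,-80],[0,0,70],0],[[0,0,-80],[0,0,77],0]]';python3 -m jog '[[[0,0,0],[0,0,7],0],[[0,0,0],[0,0,14],0],[[0,0,0],[0,0,21],0],[[0,0,0],[0,0,28],0],[[0,0,0],[0,0,35],0],[[0,0,0],[0,0,42],0],[[0,0,0],[0,0,44],0],[[0,0,0],[0,0,44],0],[[0,0,0],[0,0,44],0],[[0,0,0],[0,0,44],0]]'
python3 - <<'E'
from g import *
s=bot.read_state();p=s['position'];r=s['tcp_rot']
im=vision.capture('scene');c=cv2.resize(im[110:220,140:280],None,fx=5,fy=5,interpolation=2)[...,::-1]
c=np.clip(c.astype(float)*2.2,0,255).astype(np.uint8).copy()
for L in ([0,0,0],[0,.0435,0],[0,-.0435,0]):
    q=proj('scene',p+r@np.array(L))[0];print(q); cv2.circle(c,tuple(((q-[140,110]+.5)*5).astype(int)),4,(255,0,255),1)
cv2.imwrite('pics/n4.png',c)
E
```

```text
time_s: 7.83
position: [0.5427, -0.1971, 0.1205]
tcp_rot: [[0.125, 0.992, -0.0], [0.992, -0.125, -0.0], [-0.0, -0.0, -1.0]]
force: [-0.7, 0.9, 0.1]
opening: 0.76
time_s: 8.67
position: [0.5427, -0.1971, 0.1205]
tcp_rot: [[0.775, 0.632, -0.0], [0.632, -0.775, -0.0], [-0.0, -0.0, -1.0]]
force: [-0.7, 0.3, -0.7]
opening: 0.998
[209.25014061 162.05430787]
[195.27260041 162.13082465]
[223.24322877 161.98134393]
```

View pics/n4.png

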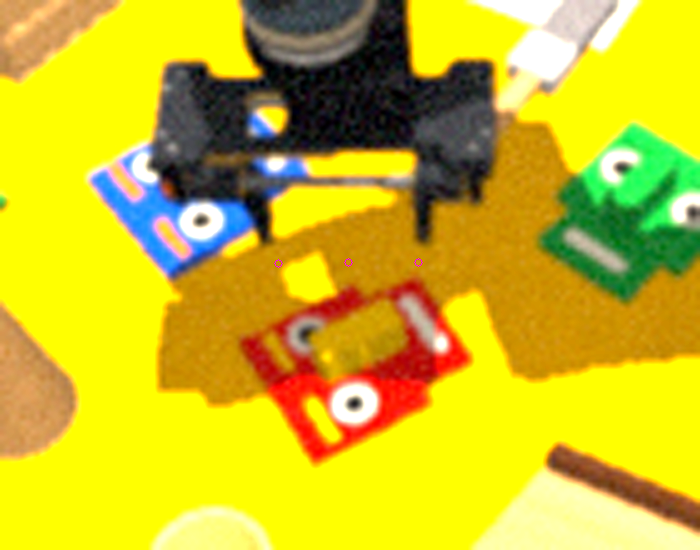

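The fingertips appear at crop (265,243) and (424,240), about 4 px above the reported TCP (348,262). With the empty closing and no touch at 0.04, this says the real tips sit about 25 mm higher than reported. I turn back, go down with open fingers and feel for the plate.

```bash
python3 -m jog '[[[0,0,0],[0,0,-121],0],[[0,0,0],[0,0,-121],0],[[0,0,0],[0,0,-121],0],[[0,0,0],[0,0,-121],0],[[0,0,0],[0,0,-121],0],[[0,0,0],[0,0,-121],0],[[0,0,0],[0,0,-121],0],[[0,0,0],[0,0,-121],0],[[0,0,0],[0,0,-121],0],[[0,0,0],[0,0,-121],0],[[0,0,0],[0,0,-121],0],[[0,0,0],[0,0,-121],0]]' | head -1;python3 -m jog '[[[0,0,20],[0,0,-42],0],[[0,0,40],[0,0,-42],0],[[0,0,60],[0,0,-42],0],[[0,0,80],[0,0,-42],0],[[0,0,90],[0,0,-42],0],[[0,0,100],[0,0,-42],0],[[0,0,100],[0,0,-42],0],[[0,0,100],[0,0,-42],0],[[0,0,100],[0,0,-42],0]]'
python3 -c "
from g import *
go([.5431,-.1996,.0195],flat(-19.7),'x')"
```

```text
time_s: 9.72
time_s: 10.47
position: [0.5432, -0.1974, 0.0209]
tcp_rot: [[-0.974, 0.225, 0.001], [0.225, 0.974, -0.0], [-0.001, -0.0, -1.0]]
force: [0.1, -0.4, 0.1]
opening: 1.005
x shift [-0.4 -2.2  1.5] turn [-0.01  0.05  6.7 ] t 10.5 F [ 0.1 -0.4  0.1] open 1.005
```

```bash
python3 -m jog '[[[0,-2,0],[0,0,6.7],0],[[0,-2,6],[0,0,6.7],0],[[0,-2,12],[0,0,6.7],0],[[0,-2,16],[0,0,6.7],0],[[0,-2,16],[0,0,6.7],0],[[0,-2,16],[0,0,6.7],0]]'; python3 -m jog '[[[0,0,2],[0,0,0],0],[[0,0,4],[0,0,0],0],[[0,0,4],[0,0,0],0],[[0,0,4],[0,0,0],0]]';python3 -m jog '[[[0,0,2],[0,0,0],0],[[0,0,4],[0,0,0],0],[[0,0,4],[0,0,0],0],[[0,0,4],[0,0,0],0]]'
```

```text
time_s: 10.97
position: [0.542, -0.1988, 0.004]
tcp_rot: [[-0.942, 0.334, -0.001], [0.334, 0.942, 0.001], [0.001, 0.0, -1.0]]
force: [-0.1, 0.6, 0.2]
opening: 0.995
time_s: 11.3
position: [0.5423, -0.199, 0.0004]
tcp_rot: [[-0.942, 0.335, -0.0], [0.335, 0.942, 0.0], [0.0, 0.0, -1.0]]
force: [0.5, 0.1, -0.1]
opening: 1.0
time_s: 11.63
position: [0.5422, -0.199, -0.0037]
tcp_rot: [[-0.942, 0.335, -0.0], [0.335, 0.942, 0.0], [0.0, 0.0, -1.0]]
force: [-0.5, 0.5, -0.1]
opening: 1.0
```

The reported z is already below the table top with no contact, which confirms the offset. I try closing here.

```bash
python3 -m jog '[[[0,0,2],[0,0,0],0],[[0,0,4],[0,0,0],0],[[0,0,4],[0,0,0],0],[[0,0,4],[0,0,0],0]]';python3 -m jog '[[[0,0,1],[0,0,0],1],[[0,0,1],[0,0,0],1],[[0,0,1],[0,0,0],1],[[0,0,1],[0,0,0],1],[[0,0,1],[0,0,0],1],[[0,0,1],[0,0,0],1],[[0,0,1],[0,0,0],1],[[0,0,1],[0,0,0],1],[[0,0,1],[0,0,0],1],[[0,0,1],[0,0,0],1],[[0,0,1],[0,0,0],1],[[0,0,1],[0,0,0],1]]'; python3 -m jog '[[[0,0,0],[0,0,0],1],[[0,0,0],[0,0,0],1],[[0,0,0],[0,0,0],1],[[0,0,0],[0,0,0],1]]'
```

```text
time_s: 11.97
position: [0.5422, -0.199, -0.0077]
tcp_rot: [[-0.942, 0.335, -0.0], [0.335, 0.942, 0.0], [0.0, 0.0, -1.0]]
force: [0.1, 0.1, -0.8]
opening: 0.999
time_s: 12.97
position: [0.5423, -0.1992, -0.0085]
tcp_rot: [[-0.942, 0.335, 0.0], [0.335, 0.942, -0.0], [-0.0, -0.0, -1.0]]
force: [-0.3, 0.7, -0.3]
opening: 0.274
time_s: 13.3
position: [0.5423, -0.1992, -0.0085]
tcp_rot: [[-0.942, 0.335, -0.0], [0.335, 0.942, -0.0], [-0.0, -0.0, -1.0]]
force: [0.3, -1.2, -0.0]
opening: 0.274
```

Red nose gripped (opening 0.274 = 24 mm). I lift and plan the transfer, taking the mask underside to lie 8.5 mm behind the reported TCP.

```bash
python3 -m jog '[[[0,0,-5],[0,0,0],1],[[0,0,-20],[0,0,0],1],[[0,0,-45],[0,0,0],1],[[0,0,-80],[0,0,0],1],[[0,0,-115],[0,0,0],1],[[0,0,-150],[0,0,0],1],[[0,0,-180],[0,0,0],1],[[0,0,-210],[0,0,0],1],[[0,0,-230],[0,0,0],1],[[0,0,-230],[0,0,0],1]]'; python3 -c "
from g import *
np.set_printoptions(suppress=True)
s=bot.read_state()
f=go(bp(.074,-.08,.13-.0085),slope(),'A');f=go(bp(.074,-.08,.06-.0085),slope(),'B',f)"
```

```text
time_s: 14.13
position: [0.5451, -0.2004, 0.2269]
tcp_rot: [[-0.942, 0.335, 0.009], [0.335, 0.942, -0.005], [-0.01, -0.002, -1.0]]
force: [1.2, -0.5, 0.2]
opening: 0.269
A shift [ 84.3 230.3  33.1] turn [ -8.18 -26.7  -31.66] t 14.1 F [ 1.2 -0.5  0.2] open 0.269
B shift [ 0.  0. 70.] turn [0. 0. 0.] t 14.1 F [ 1.2 -0.5  0.2] open 0.269
```

```bash
python3 -m jog '[[[8,25,0],[-1,-3,-3.5],1],[[16,50,2],[-2,-6,-7],1],[[24,75,5],[-3,-9,-10.5],1],[[32,100,8],[-4,-12,-14],1],[[42,125,11],[-5,-15,-17.5],1],[[50,150,14],[-6,-18,-21],1],[[58,175,17],[-6.5,-21,-24.5],1],[[66,195,20],[-7,-24,-28],1],[[74,215,24],[-8,-27.2,-31.9],1],[[81,230,28],[-8,-27.2,-31.9],1],[[81,230,28],[-8,-27.2,-31.9],1],[[81,230,28],[-8,-27.2,-31.9],1]]';python3 -m jog '[[[0,0,0],[0,0,0],1],[[0,0,0],[0,0,0],1]]'|head -1
python3 - <<'E'
from g import *
np.set_printoptions(suppress=True)
go(bp(.074,-.08,.06-.0085),slope(),'B')
s=bot.read_state();p,r=s['position'],s['tcp_rot'];D=.028
A=p-.0085*r[:,2];Bm=p+[0,0,D]+r[:,2]*(D-.0085)
im=vision.capture('scene');c=cv2.resize(im[150:300,180:330],None,fx=5,fy=5,interpolation=2)[...,::-1]
c=np.clip(c.astype(float)*1.5,0,255).astype(np.uint8).copy()
xm,ym,zm=-r[:,0],r[:,1],-r[:,2]
for o,col in ((A,(255,255,0)),(Bm,(255,0,255))):
    W=[o+xm*a+ym*b+zm*.012 for a,b in ((.065,.055),(.065,-.055),(-.065,-.04),(-.065,.04))]
    q=(proj('scene',W)-[180,150]+.5)*5
    for k in q: cv2.circle(c,tuple(k.astype(int)),4,col,2)
cv2.imwrite('pics/n5.png',cv2.resize(c,(600,600)))
E
```

```text
time_s: 15.13
position: [0.5418, 0.0456, 0.1923]
tcp_rot: [[-0.862, -0.226, 0.454], [-0.199, 0.974, 0.107], [-0.467, 0.002, -0.884]]
force: [-0.1, -0.8, -1.1]
opening: 0.273
time_s: 15.3
B shift [ 1.2  1.  70.8] turn [0.05 0.03 0.1 ] t 15.3 F [-0.1 -0.5 -1.1] open 0.268
```

View pics/n5.png

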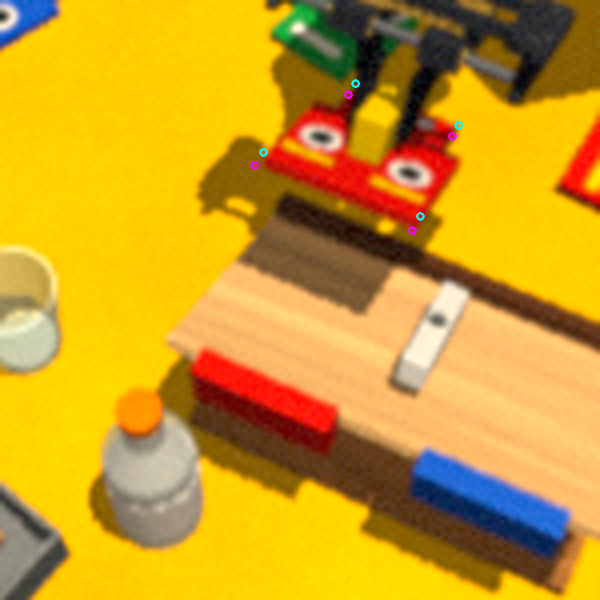

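The model with the offset along the tool (cyan marks) fits the mask corners at (268,155) and (418,217) within about 1 px. I go down towards the board.

```bash
python3 -m jog '[[[4,1,20],[0,0,0],1],[[4,1,40],[0,0,0],1],[[4,1,60],[0,0,0],1],[[4,1,80],[0,0,0],1],[[4,1,95],[0,0,0],1],[[4,1,106],[0,0,0],1],[[4,1,114],[0,0,0],1],[[4,1,118],[0,0,0],1],[[4,1,118],[0,0,0],1],[[4,1,118],[0,0,0],1],[[4,1,118],[0,0,0],1]]'; python3 -m jog '[[[0,0,2],[0,0,0],1],[[0,0,4],[0,0,0],1],[[0,0,4],[0,0,0],1]]'; python3 -m jog '[[[0,0,2],[0,0,0],1],[[0,0,4],[0,0,0],1],[[0,0,4],[0,0,0],1]]'; python3 -c "
from g import *
np.set_printoptions(suppress=True)
s=bot.read_state();print('board xyz origin',(B.T@(s['position']-.0085*s['tcp_rot'][:,2]-BT)).round(4),'Fb',(B.T@s['force']).round(1))
go(bp(.07,-.08,-.0085),slope(),'B')"
```

```text
time_s: 16.27
position: [0.5952, 0.0583, 0.0908]
tcp_rot: [[-0.863, -0.223, 0.453], [-0.198, 0.975, 0.103], [-0.464, -0.001, -0.886]]
force: [0.4, -0.2, -1.1]
opening: 0.274
time_s: 16.52
position: [0.5976, 0.0591, 0.0874]
tcp_rot: [[-0.864, -0.223, 0.451], [-0.198, 0.975, 0.103], [-0.463, -0.001, -0.886]]
force: [0.0, -0.5, -0.6]
opening: 0.27
time_s: 16.77
position: [0.5997, 0.0598, 0.0841]
tcp_rot: [[-0.865, -0.223, 0.45], [-0.198, 0.975, 0.102], [-0.461, -0.0, -0.887]]
force: [0.3, -0.6, -1.8]
opening: 0.273
board xyz origin [ 0.0749 -0.0778  0.0068] Fb [-0.7 -0.6 -1.7]
B shift [ 4.7 -2.1  6.8] turn [-0.   -0.53  0.05] t 16.8 F [ 0.3 -0.6 -1.8] open 0.273
```

```bash
python3 -m jog '[[[1,-1,2],[0,-0.5,0],1],[[3,-2,4],[0,-0.5,0],1],[[3,-2,4],[0,-0.5,0],1],[[3,-2,4],[0,-0.5,0],1]]'; python3 -m jog '[[[0,0,1],[0,0,0],1],[[0,0,2],[0,0,0],1],[[0,0,2],[0,0,0],1]]'|grep force; python3 -m jog '[[[0,0,1],[0,0,0],1],[[0,0,2],[0,0,0],1],[[0,0,2],[0,0,0],1]]'|grep force;  python3 -c "
from g import *
np.set_printoptions(suppress=True)
s=bot.read_state();print('board xyz origin',(B.T@(s['position']-.0085*s['tcp_rot'][:,2]-BT)).round(4),'Fb',(B.T@s['force']).round(1))
go(bp(.07,-.08,-.0085),slope(),'B')"
```

```text
time_s: 17.1
position: [0.6016, 0.0589, 0.0829]
tcp_rot: [[-0.865, -0.221, 0.451], [-0.197, 0.975, 0.1], [-0.462, -0.002, -0.887]]
force: [-0.1, 0.2, -1.3]
opening: 0.271
force: [0.3, 0.5, -0.8]
force: [-3.8, -1.7, 2.8]
board xyz origin [ 0.0762 -0.079   0.0016] Fb [-2.3 -0.8  4.4]
B shift [ 6.1 -1.   1.6] turn [-0.15 -0.58 -0.04] t 17.6 F [-3.8 -1.7  2.8] open 0.278
```

```bash
python3 -c "
from g import *
print(bot.read_state()['joint_positions'].round(2))"; python3 -m jog '[[[3,0,0],[0,0,0],1],[[6,0,0],[0,0,0],1],[[6,0,0],[0,0,0],1],[[6,0,0],[0,0,0],1]]'; python3 -c "
from g import *
np.set_printoptions(suppress=True)
s=bot.read_state();print(s['joint_positions'].round(2),'board xyz origin',(B.T@(s['position']-.0085*s['tcp_rot'][:,2]-BT)).round(4),'Fb',(B.T@s['force']).round(1))
go(bp(.07,-.08,-.0085),slope(),'B')"
```

```text
[ -10.94   32.66  113.8    52.97   13.27 -163.52]
time_s: 17.93
position: [0.5997, 0.0591, 0.079]
tcp_rot: [[-0.868, -0.22, 0.446], [-0.196, 0.976, 0.098], [-0.457, -0.002, -0.89]]
force: [-0.4, 0.6, -0.1]
opening: 0.276
[ -10.97   32.61  114.16   52.9    13.13 -163.52] board xyz origin [ 0.0724 -0.0785  0.0024] Fb [-0.3  0.7  0. ]
B shift [ 2.3 -1.5  2.4] turn [-0.19 -0.84 -0.06] t 17.9 F [-0.4  0.6 -0.1] open 0.276
```

```bash
python3 -m jog '[[[2,-1,1],[0,0,0],1],[[4,-1,2],[0,0,0],1],[[4,-1,2],[0,0,0],1],[[4,-1,2],[0,0,0],1]]'|egrep "force|pos"; python3 -m jog '[[[0,0,1],[0,0,0],1],[[0,0,2],[0,0,0],1],[[0,0,2],[0,0,0],1]]'|grep force;python3 -c "
from g import *
np.set_printoptions(suppress=True)
s=bot.read_state();print('board xyz origin',(B.T@(s['position']-.0085*s['tcp_rot'][:,2]-BT)).round(4),'Fb',(B.T@s['force']).round(1))
go(bp(.07,-.08,-.0085),slope(),'B')"
```

```text
position: [0.5992, 0.0581, 0.0778]
force: [-0.8, 0.1, 3.6]
force: [-8.1, -2.3, 18.1]
board xyz origin [ 0.0711 -0.0794  0.0012] Fb [ 1.1 -0.5 19.9]
B shift [ 1.  -0.5  1.2] turn [-0.32 -0.96 -0.09] t 18.5 F [-8.1 -2.3 18.1] open 0.277
```

```bash
python3 -m jog '[[[2,0,-2],[0,0,0],1],[[4,0,-2],[0,0,0],1],[[5,0,-2],[0,0,0],1],[[5,0,-2],[0,0,0],1]]'; python3 -m jog '[[[0,0,0],[0,0,0],0.7],[[0,0,0],[0,0,0],0.6],[[0,0,0],[0,0,0],0.5],[[0,0,0],[0,0,0],0.4],[[0,0,0],[0,0,0],0.4],[[0,0,0],[0,0,0],0.4],[[0,0,0],[0,0,0],0.3],[[0,0,0],[0,0,0],0.2]]';python3 -c "
from g import *
np.set_printoptions(suppress=True)
s=bot.read_state();print('board xyz origin',(B.T@(s['position']-.0085*s['tcp_rot'][:,2]-BT)).round(4),'Fb',(B.T@s['force']).round(1))"
```

```text
time_s: 18.85
position: [0.5948, 0.0575, 0.0759]
tcp_rot: [[-0.872, -0.218, 0.439], [-0.196, 0.976, 0.095], [-0.449, -0.004, -0.893]]
force: [-1.5, 0.4, -0.4]
opening: 0.273
time_s: 19.52
position: [0.5955, 0.0576, 0.0766]
tcp_rot: [[-0.871, -0.218, 0.44], [-0.196, 0.976, 0.095], [-0.451, -0.004, -0.893]]
force: [0.1, 0.4, 0.2]
opening: 0.671
board xyz origin [ 0.0674 -0.079   0.0024] Fb [0.3 0.4 0.1]
```

```bash
python3 -m jog '[[[0,0,-15],[0,0,0],0],[[0,0,-35],[0,0,0],0],[[0,0,-60],[0,0,0],0],[[0,0,-90],[0,0,0],0],[[0,0,-120],[0,0,0],0],[[0,0,-140],[0,0,0],0],[[0,0,-140],[0,0,0],0],[[0,0,-140],[0,0,0],0]]'
python3 - <<'E'
from g import *
np.set_printoptions(suppress=True)
s=bot.read_state();print('j',s['joint_positions'].round(1))
f=go([.502,-.3864,.16],flat(-14),'blue')
# check red: nose-top and plate corners
for n,roi,nr in (('scene',(220,190,285,262),(225,195,275,250)),('top',(200,125,270,205),(210,140,265,200))):
    im=vision.capture(n);cv2.imwrite(f'pics/after_red_{n}.png',im[...,::-1])
    for hl,hh,z in ((0,6,.012),(18,30,.046)):
        cs=blobs(im,hl,hh,roi=roi,smin=150,vmin=50,amin=25)
        for c in cs:
            P=(onplane(n,c.reshape(-1,2),bp(0,0,z),B[:,2])-BT)@B
            r=cv2.minAreaRect((P[:,:2]*1e3).astype(np.float32));print(n,hl,cv2.contourArea(c),'board mm',np.round(r[0],1),np.round(r[1],1),round(r[2],1))
E
```

```text
time_s: 20.18
position: [0.5341, 0.0441, 0.2028]
tcp_rot: [[-0.87, -0.218, 0.443], [-0.196, 0.976, 0.094], [-0.453, -0.005, -0.892]]
force: [0.7, 0.3, -0.7]
opening: 1.001
j [ -14.9   14.2  116.2   26.1   27.7 -138.5]
blue shift [ 131.8 -413.   -16.6] turn [ 5.96 26.5  26.14] t 20.2 F [ 0.7  0.3 -0.7] open 1.001
scene 0 403.5 board mm [212.2 -75.8] [ 47.1 106.4] 0.3
scene 0 471.0 board mm [ 68.  -76.5] [106.7 144.6] 89.3
scene 0 80.5 board mm [  49.5 -113.9] [ 33.  103.8] 89.5
scene 18 1636.0 board mm [117.4 -89.7] [346.5 205.2] 27.6
top 0 791.0 board mm [ 69.  -77.7] [108.2 132.8] 89.8
top 0 158.0 board mm [200.4 -80.5] [22.2 97.3] 0.3
top 18 122.0 board mm [ 74.8 -78.4] [67.7 23.8] 0.3
top 18 690.0 board mm [ 114.3 -154.4] [ 80.7 203. ] 78.3
top 18 302.0 board mm [213.1 -51.7] [104.4  60.2] 75.7
```

The red mask lies at board (69, -77.7) mm, square, and its tab at y -80.5. Next, blue.

```bash
python3 -m jog '[[[0,-10,-30],[0,0,0],0],[[10,-40,-40],[0,0,0],0],[[132,-413,-17],[6,26.5,26],0],[[132,-413,-17],[6,26.5,26],0],[[132,-413,-17],[6,26.5,26],0],[[132,-413,-17],[6,26.5,26],0],[[132,-413,-17],[6,26.5,26],0],[[132,-413,-17],[6,26.5,26],0],[[132,-413,-17],[6,26.5,26],0],[[132,-413,-17],[6,26.5,26],0],[[132,-413,-17],[6,26.5,26],0],[[132,-413,-17],[6,26.5,26],0]]';python3 -c "
from g import *
np.set_printoptions(suppress=True)
s=bot.read_state();print('j',s['joint_positions'].round(1))
f=go([.502,-.3864,.16],flat(-14),'blue')"
```

```text
time_s: 21.28
position: [0.5006, -0.3912, 0.1549]
tcp_rot: [[-0.97, 0.242, -0.005], [0.242, 0.97, 0.0], [0.004, -0.001, -1.0]]
force: [0.5, -0.3, 0.5]
opening: 1.003
j [ -48.    33.4   82.3   -0.2   64.5 -123.9]
blue shift [-0.1  5.  -5.1] turn [-0.06 -0.26 -0.01] t 21.3 F [ 0.5 -0.3  0.5] open 1.003
```

```bash
python3 -m jog '[[[0,0,0],[0,0,90],0],[[0,0,0],[0,0,90],0],[[0,0,0],[0,0,90],0],[[0,0,0],[0,0,90],0],[[0,0,0],[0,0,90],0],[[0,0,0],[0,0,90],0],[[0,0,0],[0,0,90],0],[[0,0,0],[0,0,90],0],[[0,0,0],[0,0,90],0],[[0,0,0],[0,0,90],0],[[0,0,0],[0,0,90],0],[[0,0,0],[0,0,90],0]]'|head -1;python3 -m jog '[[[0,0,0],[0,0,90],0],[[0,0,0],[0,0,90],0],[[0,0,0],[0,0,90],0],[[0,0,0],[0,0,90],0],[[0,0,0],[0,0,90],0],[[0,0,0],[0,0,90],0],[[0,0,0],[0,0,90],0],[[0,0,0],[0,0,90],0],[[0,0,0],[0,0,90],0],[[0,0,0],[0,0,90],0],[[0,0,0],[0,0,90],0],[[0,0,0],[0,0,90],0]]' |head -1;python3 -m jog '[[[0,0,0],[0,0,0],0],[[0,0,0],[0,0,0],0]]' |head -1;python3 -c "
from g import *
np.set_printoptions(suppress=True)
s=bot.read_state();print('j',s['joint_positions'].round(1))
f=go([.502,-.3864,.03],flat(-14)@np.diag([-1,-1,1]),'blue')"
```

```text
time_s: 22.28
time_s: 23.28
time_s: 23.45
j [-47.6  33.   82.7  -0.1  64.6  48. ]
blue shift [  1.5   1.1 127.1] turn [-0.07  0.27  8.47] t 23.4 F [-0.1 -1.   0.1] open 0.998
```

```bash
python3 -m jog '[[[1,1,10],[0,0,7],0],[[1,1,30],[0,0,8.5],0],[[1,1,60],[0,0,8.5],0],[[1,1,90],[0,0,8.5],0],[[1,1,115],[0,0,8.5],0],[[1,1,135],[0,0,8.5],0],[[1,1,150],[0,0,8.5],0],[[1,1,160],[0,0,8.5],0],[[1,1,165],[0,0,8.5],0],[[1,1,165],[0,0,8.5],0],[[1,1,165],[0,0,8.5],0]]'; python3 -m jog '[[[0,0,0],[0,0,0],1],[[0,0,0],[0,0,0],1],[[0,0,0],[0,0,0],1],[[0,0,0],[0,0,0],1],[[0,0,0],[0,0,0],1],[[0,0,0],[0,0,0],1],[[0,0,0],[0,0,0],1],[[0,0,0],[0,0,0],1],[[0,0,0],[0,0,0],1],[[0,0,0],[0,0,0],1],[[0,0,0],[0,0,0],1],[[0,0,0],[0,0,0],1]]'; python3 -m jog '[[[0,0,0],[0,0,0],1],[[0,0,0],[0,0,0],1],[[0,0,0],[0,0,0],1],[[0,0,0],[0,0,0],1]]'; python3 -c "
from g import *
go([.502,-.3864,-.0085],flat(-14)@np.diag([-1,-1,1]),'blue')"
```

```text
time_s: 24.37
position: [0.5021, -0.3877, -0.0059]
tcp_rot: [[0.969, -0.245, -0.002], [-0.245, -0.969, -0.001], [-0.002, 0.001, -1.0]]
force: [0.0, -0.7, 1.2]
opening: 1.001
time_s: 25.37
position: [0.5017, -0.3877, -0.0062]
tcp_rot: [[0.969, -0.246, -0.003], [-0.246, -0.969, -0.001], [-0.003, 0.001, -1.0]]
force: [-0.4, -0.6, -0.5]
opening: 0.278
time_s: 25.7
position: [0.5017, -0.3875, -0.0062]
tcp_rot: [[0.969, -0.246, -0.003], [-0.246, -0.969, -0.0], [-0.003, 0.001, -1.0]]
force: [-0.7, -1.2, -0.8]
opening: 0.275
blue shift [ 0.  -1.1  2.3] turn [ 0.06  0.15 -0.25] t 25.7 F [-0.7 -1.2 -0.8] open 0.275
```

```bash
python3 -m jog '[[[0,0,-5],[0,0,0],1],[[0,0,-20],[0,0,0],1],[[0,0,-45],[0,0,0],1],[[0,0,-80],[0,0,0],1],[[0,0,-115],[0,0,0],1],[[0,0,-150],[0,0,0],1],[[0,0,-185],[0,0,0],1],[[0,0,-215],[0,0,0],1],[[0,0,-240],[0,0,0],1],[[0,0,-260],[0,0,0],1],[[0,0,-260],[0,0,0],1],[[0,0,-260],[0,0,0],1]]'; python3 -m jog '[[[0,0,0],[0,0,0],1],[[0,0,0],[0,0,0],1]]'|head -1; python3 -c "
from g import *
np.set_printoptions(suppress=True)
S=slope()@np.diag([-1,-1,1])
f=go(bp(.074,.08,.13-.0062),S,'A');f=go(bp(.074,.08,.012-.0062),S,'B',f);print(bot.read_state()['joint_positions'].round(1))"
```

```text
time_s: 26.7
position: [0.5026, -0.3872, 0.2547]
tcp_rot: [[0.969, -0.246, -0.001], [-0.246, -0.969, -0.002], [-0.001, 0.002, -1.0]]
force: [-0.3, -0.4, -1.6]
opening: 0.272
time_s: 26.87
A shift [-138.8 -569.6   58.7] turn [  6.43  27.83 -26.58] t 26.9 F [ 0.3 -0.2 -1.6] open 0.276
B shift [ -0.  -0. 118.] turn [0. 0. 0.] t 26.9 F [ 0.3 -0.2 -1.6] open 0.276
[-47.6  27.7  76.4  -0.1  76.3  56.6]
```

```bash
python3 -m jog '[[[-5,-20,0],[0,0,0],1],[[-12,-50,0],[0,2,-2],1],[[-20,-85,0],[1,4,-4],1],[[-29,-120,0],[1,6,-6],1],[[-38,-155,0],[2,8,-8],1],[[-46,-190,0],[2,10,-10],1],[[-55,-225,0],[3,12,-12],1],[[-63,-260,0],[3,14,-14],1],[[-72,-295,0],[4,16,-16],1],[[-80,-330,5],[4.5,18,-18],1],[[-89,-365,10],[5,20,-20],1],[[-97,-400,15],[5,22,-22],1]]'; python3 -c "
from g import *
np.set_printoptions(suppress=True)
S=slope()@np.diag([-1,-1,1])
f=go(bp(.074,.08,.13-.0062),S,'A')"
```

```text
time_s: 27.87
position: [0.5051, 0.0258, 0.237]
tcp_rot: [[0.917, 0.143, 0.372], [0.128, -0.99, 0.065], [0.377, -0.012, -0.926]]
force: [0.2, -0.4, -1.1]
opening: 0.275
A shift [   7.6 -172.1   51.2] turn [ 1.33  5.81 -4.48] t 27.9 F [ 0.2 -0.4 -1.1] open 0.275
```

```bash
python3 -m jog '[[[1,-30,5],[0.5,2,-1],1],[[2,-60,12],[1,4,-3],1],[[3,-90,20],[1.3,5.8,-4.5],1],[[5,-120,32],[1.3,5.8,-4.5],1],[[6,-145,44],[1.3,5.8,-4.5],1],[[7.6,-165,51],[1.3,5.8,-4.5],1],[[7.6,-172,51],[1.3,5.8,-4.5],1],[[7.6,-172,51],[1.3,5.8,-4.5],1],[[7.6,-172,51],[1.3,5.8,-4.5],1],[[7.6,-172,51],[1.3,5.8,-4.5],1]]'; python3 -c "
from g import *
np.set_printoptions(suppress=True)
S=slope()@np.diag([-1,-1,1]);print(bot.read_state()['joint_positions'].round(1))
f=go(bp(.070,.08,.012-.0062),S,'A')"
```

```text
time_s: 28.7
position: [0.5078, 0.1982, 0.1954]
tcp_rot: [[0.861, 0.221, 0.458], [0.196, -0.975, 0.102], [0.469, 0.002, -0.883]]
force: [-0.5, 0.3, -1.7]
opening: 0.277
[  8.3  15.6 116.4   5.8  20.2  80.6]
A shift [ -5.   -2.7 118.5] turn [ 0.12  0.03 -0.01] t 28.7 F [-0.5  0.3 -1.7] open 0.277
```

```bash
python3 -m jog '[[[-5,-2,20],[0,0,0],1],[[-5,-2,40],[0,0,0],1],[[-5,-2,60],[0,0,0],1],[[-5,-2,80],[0,0,0],1],[[-5,-2,95],[0,0,0],1],[[-5,-2,106],[0,0,0],1],[[-5,-2,114],[0,0,0],1],[[-5,-2,118],[0,0,0],1],[[-5,-2,118],[0,0,0],1],[[-5,-2,118],[0,0,0],1],[[-5,-2,118],[0,0,0],1]]'; python3 -m jog '[[[0,0,2],[0,0,0],1],[[0,0,4],[0,0,0],1],[[0,0,6],[0,0,0],1],[[0,0,6],[0,0,0],1],[[0,0,6],[0,0,0],1]]'|grep force; python3 -m jog '[[[0,0,2],[0,0,0],1],[[0,0,2],[0,0,0],1],[[0,0,2],[0,0,0],1]]'|grep force;  python3 -c "
from g import *
np.set_printoptions(suppress=True)
s=bot.read_state();print(s['joint_positions'].round(1),'board xyz origin',(B.T@(s['position']-.0062*s['tcp_rot'][:,2]-BT)).round(4),'Fb',(B.T@s['force']).round(1))
go(bp(.07,.08,-.0062),slope()@np.diag([-1,-1,1]),'B')"
```

```text
time_s: 29.62
position: [0.558, 0.2113, 0.0903]
tcp_rot: [[0.86, 0.221, 0.46], [0.196, -0.975, 0.102], [0.471, 0.002, -0.882]]
force: [0.6, 0.1, -1.5]
opening: 0.274
force: [0.2, 1.4, -2.2]
force: [0.6, 0.2, -1.0]
[  9.2  32.2 115.   18.8   5.   68. ] board xyz origin [0.0711 0.0797 0.0047] Fb [ 0.1  0.  -1.2]
B shift [-1.1 -0.3  4.7] turn [ 0.11 -0.07  0.02] t 30.3 F [ 0.6  0.2 -1. ] open 0.275
```

```bash
python3 -m jog '[[[-1,0,1],[0,0,0],1],[[-2,0,3],[0,0,0],1],[[-2,0,3],[0,0,0],1],[[-2,0,3],[0,0,0],1]]'|grep force; python3 -m jog '[[[0,0,1],[0,0,0],1],[[0,0,1.5],[0,0,0],1],[[0,0,1.5],[0,0,0],1],[[0,0,1.5],[0,0,0],1]]'|grep force; python3 -m jog '[[[0,0,1],[0,0,0],1],[[0,0,1],[0,0,0],1],[[0,0,1],[0,0,0],1]]'|grep force;  python3 -c "
from g import *
np.set_printoptions(suppress=True)
s=bot.read_state();print(s['joint_positions'].round(1),'board xyz origin',(B.T@(s['position']-.0062*s['tcp_rot'][:,2]-BT)).round(4),'Fb',(B.T@s['force']).round(1))
go(bp(.07,.08,-.0062),slope()@np.diag([-1,-1,1]),'B')"
```

```text
force: [-0.4, 0.2, -1.7]
force: [-5.7, -3.1, 9.4]
force: [-9.6, -4.2, 16.4]
[  9.2  32.7 115.2  22.4   4.2  64.4] board xyz origin [0.0692 0.0796 0.0015] Fb [-1.4 -2.  19.4]
B shift [ 0.8 -0.4  1.5] turn [ 0.12 -0.17  0.03] t 31.2 F [-9.6 -4.2 16.4] open 0.274
```

```bash
python3 -m jog '[[[-1,0,-1.5],[0,0,0],1],[[-2,0,-1.5],[0,0,0],1],[[-3,0,-1.5],[0,0,0],1],[[-3,0,-1.5],[0,0,0],1]]'|grep force; python3 -m jog '[[[0,0,0],[0,0,0],0.7],[[0,0,0],[0,0,0],0.6],[[0,0,0],[0,0,0],0.5],[[0,0,0],[0,0,0],0.4],[[0,0,0],[0,0,0],0.4],[[0,0,0],[0,0,0],0.4],[[0,0,0],[0,0,0],0.2],[[0,0,0],[0,0,0],0]]'; python3 -m jog '[[[0,0,-15],[0,0,0],0],[[0,0,-35],[0,0,0],0],[[0,0,-60],[0,0,0],0],[[0,0,-90],[0,0,0],0],[[0,0,-120],[0,0,0],0],[[0,0,-150],[0,0,0],0],[[0,0,-170],[0,0,0],0],[[0,0,-170],[0,0,0],0],[[0,0,-170],[0,0,0],0]]'
python3 - <<'E'
from g import *
np.set_printoptions(suppress=True)
print(bot.read_state()['joint_positions'].round(1))
for n,rois in (('scene',((225,195,285,262),(265,215,345,280))),('top',((205,135,270,205),(155,148,215,210)))):
    im=vision.capture(n);cv2.imwrite(f'pics/both_{n}.png',im[...,::-1])
    for (hl,hh),roi in zip(((0,6),(100,125)),rois):
        for c in blobs(im,hl,hh,roi=roi,smin=150,vmin=50,amin=100):
            P=(onplane(n,c.reshape(-1,2),bp(0,0,.012),B[:,2])-BT)@B
            r=cv2.minAreaRect((P[:,:2]*1e3).astype(np.float32));print(n,hl,cv2.contourArea(c),'board mm',np.round(r[0],1),np.round(r[1],1),round(r[2],1))
a=cv2.resize(cv2.imread('pics/both_scene.png')[190:300,215:355],None,fx=4.2,fy=4.2,interpolation=2);b=cv2.resize(cv2.imread('pics/both_top.png')[120:215,150:270],(462,366),interpolation=2)
cv2.imwrite('pics/both.png',a);cv2.imwrite('pics/both2.png',b)
h=np.zeros((600,800,3),np.uint8);a2=cv2.resize(a,(400,314));h[:314,:400]=a2;b2=cv2.resize(b,(400,317));h[:317,400:]=b2;cv2.imwrite('pics/b.png',h[:320])
E
```

```text
force: [-3.9, -1.2, 10.0]
time_s: 32.2
position: [0.559, 0.212, 0.0766]
tcp_rot: [[0.86, 0.221, 0.459], [0.196, -0.975, 0.103], [0.47, 0.002, -0.882]]
force: [0.9, -0.1, 1.0]
opening: 0.673
time_s: 32.95
position: [0.4812, 0.1947, 0.228]
tcp_rot: [[0.859, 0.221, 0.462], [0.196, -0.975, 0.103], [0.473, 0.002, -0.881]]
force: [-0.8, -0.0, 0.1]
opening: 0.997
[  8.3  10.  117.2   4.8  24.7  81.7]
scene 0 403.0 board mm [212.3 -75.5] [ 47.2 106.9] 0.3
scene 0 473.0 board mm [ 68.9 -76.5] [106.7 143.5] 89.3
scene 100 284.0 board mm [210.4  80.1] [41.5 96.7] 1.1
scene 100 183.0 board mm [114.7  80.1] [103.4  47.7] 89.9
scene 100 105.5 board mm [ 51.  113.8] [37.2 97.7] 89.9
top 0 785.5 board mm [ 69.2 -78. ] [131.8 108.5] 0.2
top 100 439.5 board mm [70.6 79. ] [127.1 105.4] 0.1
```

View pics/b.png

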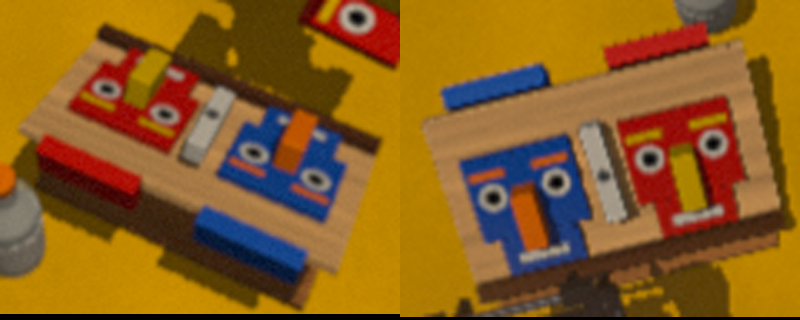

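Both masks look seated against the cleat. I check the chin-to-cleat distance with a profile across the dark cleat.

Run:
```python
from g import *
im=cv2.imread('pics/both_top.png').astype(np.float32)
xs=np.arange(-34,16,2)/1e3
for nm,y0 in (('red',-.078),('blue',.079)):
    prof=[]
    for x in xs:
        W=[bp(x,y0+d,.013) for d in np.r_[-.036:-.026:6j,.026:.036:6j]]
        q=proj('top',W).astype(np.float32)
        prof.append(cv2.remap(im,q[:,0].reshape(1,-1),q[:,1].reshape(1,-1),1)[0].mean(0))
    print(nm);[print(int(round(x*1e3)),p.round().astype(int)[::-1].tolist(),end=' ') for x,p in zip(xs,prof)];print()
```

```text
red
-34 [115, 78, 16] -32 [110, 71, 24] -30 [117, 73, 33] -28 [128, 79, 37] -26 [135, 83, 37] -24 [137, 84, 38] -22 [134, 83, 39] -20 [124, 77, 36] -18 [106, 66, 31] -16 [88, 53, 25] -14 [78, 45, 22] -12 [75, 43, 21] -10 [74, 43, 22] -8 [73, 43, 22] -6 [72, 42, 21] -4 [69, 40, 19] -2 [66, 38, 18] 0 [65, 36, 17] 2 [70, 32, 14] 4 [88, 27, 13] 6 [114, 25, 12] 8 [137, 25, 12] 10 [149, 24, 12] 12 [149, 25, 13] 14 [149, 27, 15] 
blue
-34 [71, 59, 50] -32 [71, 60, 53] -30 [72, 58, 49] -28 [74, 56, 42] -26 [81, 57, 37] -24 [87, 59, 34] -22 [87, 57, 33] -20 [82, 53, 30] -18 [73, 47, 27] -16 [72, 45, 26] -14 [74, 46, 27] -12 [77, 47, 27] -10 [78, 47, 27] -8 [78, 47, 25] -6 [76, 45, 24] -4 [75, 45, 23] -2 [73, 44, 23] 0 [68, 42, 27] 2 [60, 41, 39] 4 [53, 44, 61] 6 [48, 50, 86] 8 [43, 56, 106] 10 [41, 59, 114] 12 [42, 60, 114] 14 [45, 62, 114]
```

The profile puts both chin edges about 5 mm above the cleat line. That is inside 6 mm but too near the limit, so I push each nose gently downslope with closed fingers and feel for the stop.

```bash
python3 -c "
from g import *
np.set_printoptions(suppress=True)
S=slope()@np.diag([-1,-1,1])
f=go(bp(.118,.079,.04),S,'A');f=go(bp(.118,.079,0),S,'B',f)"
```

```text
A shift [ 52.5   0.7 124. ] turn [ 0.11 -0.01  0.01] t 33.0 F [-0.6 -0.3  0.4] open 1.0
B shift [ 0. -0. 40.] turn [0. 0. 0.] t 33.0 F [-0.6 -0.3  0.4] open 1.0
```

```bash
python3 -m jog '[[[20,1,0],[0,0,0],1],[[40,1,0],[0,0,0],1],[[52,1,0],[0,0,0],1],[[52,1,30],[0,0,0],1],[[52,1,60],[0,0,0],1],[[52,1,90],[0,0,0],1],[[52,1,100],[0,0,0],1],[[52,1,100],[0,0,0],1],[[52,1,100],[0,0,0],1],[[52,1,100],[0,0,0],1],[[52,1,100],[0,0,0],1],[[52,1,100],[0,0,0],1]]';python3 -m jog '[[[0,0,20],[0,0,0],1],[[0,0,40],[0,0,0],1],[[0,0,55],[0,0,0],1],[[0,0,62],[0,0,0],1],[[0,0,64],[0,0,0],1],[[0,0,64],[0,0,0],1],[[0,0,64],[0,0,0],1]]';python3 -c "
from g import *
np.set_printoptions(suppress=True)
s=bot.read_state();print(s['joint_positions'].round(1),'board TCP',(B.T@(s['position']-BT)).round(4),'Fb',(B.T@s['force']).round(1))
go(bp(.118,.079,0),slope()@np.diag([-1,-1,1]),'B')"
```

```text
time_s: 34.05
position: [0.572, 0.2142, 0.1646]
tcp_rot: [[0.859, 0.222, 0.461], [0.196, -0.975, 0.103], [0.473, 0.002, -0.881]]
force: [-0.7, 0.2, 0.1]
opening: 0.175
time_s: 34.63
position: [0.6013, 0.2207, 0.1075]
tcp_rot: [[0.86, 0.221, 0.46], [0.196, -0.975, 0.103], [0.472, 0.002, -0.882]]
force: [-0.5, -0.2, -0.6]
opening: 0.004
[  9.4  31.1 108.6   7.1  12.3  79.9] board TCP [0.1187 0.0787 0.0015] Fb [-0.7 -0.1 -0.3]
B shift [-0.7 -0.3  1.5] turn [ 0.11 -0.14  0.02] t 34.6 F [-0.5 -0.2 -0.6] open 0.004
```

```bash
cat > st.py <<'E'
from g import *
s=bot.read_state();print('TCP board',(B.T@(s['position']-BT)*1e3).round(1),'Fb',(B.T@s['force']).round(1),round(s['time_s'],1))
E
for i in 1 2 3; do :; done
python3 -m jog '[[[-3,0,0],[0,0,0],1],[[-6,0,0],[0,0,0],1],[[-8,0,0],[0,0,0],1],[[-8,0,0],[0,0,0],1]]'>/dev/null;python3 st.py
python3 -m jog '[[[-1,0,0],[0,0,0],1],[[-2,0,0],[0,0,0],1],[[-2,0,0],[0,0,0],1]]'>/dev/null;python3 st.py
python3 -m jog '[[[-1,0,0],[0,0,0],1],[[-2,0,0],[0,0,0],1],[[-2,0,0],[0,0,0],1]]'>/dev/null;python3 st.py
python3 -m jog '[[[-1,0,0],[0,0,0],1],[[-2,0,0],[0,0,0],1],[[-2,0,0],[0,0,0],1]]'>/dev/null;python3 st.py
```

```text
TCP board [109.2  78.8   1.1] Fb [ 0.3  0.6 -0. ] 35.0
TCP board [108.   78.7   0.7] Fb [-0.1 -0.   0.1] 35.2
TCP board [106.5  78.6   0.7] Fb [0.3 0.1 0.9] 35.5
TCP board [106.6  78.6   0.8] Fb [ 4.5  1.6 -0.5] 35.7
```

```bash
python3 -m jog '[[[-1,0,0],[0,0,0],1],[[-2,0,0],[0,0,0],1],[[-2,0,0],[0,0,0],1]]'>/dev/null;python3 st.py
python3 -m jog '[[[5,0,0],[0,0,0],1],[[10,0,-10],[0,0,0],1],[[10,0,-40],[0,0,0],1],[[10,0,-75],[0,0,0],1],[[10,0,-75],[0,0,0],1]]'>/dev/null;python3 st.py; python3 -c "
from g import *
np.set_printoptions(suppress=True)
go(bp(.116,-.078,.07),slope()@np.diag([-1,-1,1]),'B');print(bot.read_state()['joint_positions'].round())"
```

```text
TCP board [106.6  78.5   1.1] Fb [7.5 2.3 1.5] 36.0
TCP board [111.5  79.1  79.4] Fb [-1.   0.  -0.8] 36.4
B shift [  4.3 157.1   9.7] turn [ 0.11 -0.11  0.06] t 36.4 F [-0.5 -0.1 -1.1] open 0.007
[  9.  22. 111.   5.  19.  82.]
```

```bash
python3 -m jog '[[[4,30,0],[0,0,0],1],[[4,65,0],[0,0,0],1],[[4,100,0],[0,0,0],1],[[4,130,0],[0,0,0],1],[[4,150,5],[0,0,0],1],[[4,157,20],[0,0,0],1],[[4,157,45],[0,0,0],1],[[4,157,65],[0,0,0],1],[[4,157,76],[0,0,0],1],[[4,157,79],[0,0,0],1],[[4,157,79],[0,0,0],1],[[4,157,79],[0,0,0],1]]'>/dev/null;python3 st.py
python3 -m jog '[[[-3,0,0],[0,0,0],1],[[-6,0,0],[0,0,0],1],[[-6,0,0],[0,0,0],1],[[-6,0,0],[0,0,0],1]]'>/dev/null;python3 st.py
python3 -m jog '[[[-1,0,0],[0,0,0],1],[[-3,0,0],[0,0,0],1],[[-3,0,0],[0,0,0],1]]'>/dev/null;python3 st.py
```

```text
TCP board [115.2 -77.8  -3.1] Fb [ 0.3  0.3 -0.3] 37.4
TCP board [110.1 -78.2  -2.5] Fb [-0.8  0.4  0. ] 37.7
TCP board [107.1 -78.3  -2.9] Fb [-0.7  0.3  0.1] 38.0
```

```bash
python3 -m jog '[[[-1,0,0],[0,0,0],1],[[-2,0,0],[0,0,0],1],[[-2,0,0],[0,0,0],1]]'>/dev/null;python3 st.py
python3 -m jog '[[[-1,0,0],[0,0,0],1],[[-2,0,0],[0,0,0],1],[[-2,0,0],[0,0,0],1]]'>/dev/null;python3 st.py
python3 -m jog '[[[-1,0,0],[0,0,0],1],[[-2,0,0],[0,0,0],1],[[-2,0,0],[0,0,0],1]]'>/dev/null;python3 st.py
```

```text
TCP board [107.1 -78.7  -2.8] Fb [4.6 1.8 1.3] 38.2
TCP board [107.2 -79.   -2.5] Fb [9.4 4.2 1.4] 38.5
TCP board [107.3 -79.4  -2.2] Fb [12.2  6.1  3.2] 38.7
```

Both stops are firm and at the same depth (107.1 and 106.6 mm), so both masks are seated. Now the keeper: closed fingers at its upper end, right side, pushing to +y.

```bash
python3 -m jog '[[[8,0,0],[0,0,0],1],[[14,0,-15],[0,0,0],1],[[14,0,-45],[0,0,0],1],[[14,0,-55],[0,0,0],1],[[14,0,-55],[0,0,0],1],[[14,0,-55],[0,0,0],1]]'>/dev/null;python3 st.py; python3 -c "
from g import *
np.set_printoptions(suppress=True)
S=slope()@np.diag([-1,-1,1])
f=go(bp(.136,-.042,.055),S,'B');f0=f=go(bp(.136,-.042,-.003),S,'C',f)
for x,y in ((136,-5),(133,12),(127,24),(120,34),(115,39),(111,41)): go(bp(x/1e3,y/1e3,-.003),S,(x,y),f0)"
```

```text
TCP board [114.7 -78.3  52.1] Fb [-0.1 -1.3 -0.3] 39.2
B shift [ 21.3 -36.2  -2.9] turn [ 0.12 -0.07  0.01] t 39.2 F [ 0.4 -1.3 -0.3] open 0.006
C shift [ 0.  0. 58.] turn [0. 0. 0.] t 39.2 F [ 0.4 -1.3 -0.3] open 0.006
(136, -5) shift [ -0. -37.  -0.] turn [0. 0. 0.] t 39.2 F [ 0.4 -1.3 -0.3] open 0.006
(133, 12) shift [ -3. -54.  -0.] turn [0. 0. 0.] t 39.2 F [ 0.4 -1.3 -0.3] open 0.006
(127, 24) shift [ -9. -66.  -0.] turn [0. 0. 0.] t 39.2 F [ 0.4 -1.3 -0.3] open 0.006
(120, 34) shift [-16. -76.   0.] turn [0. 0. 0.] t 39.2 F [ 0.4 -1.3 -0.3] open 0.006
(115, 39) shift [-21. -81.  -0.] turn [0. 0. 0.] t 39.2 F [ 0.4 -1.3 -0.3] open 0.006
(111, 41) shift [-25. -83.  -0.] turn [0. 0. 0.] t 39.2 F [ 0.4 -1.3 -0.3] open 0.006
```

```bash
python3 -m jog '[[[21,-18,-3],[0,0,0],1],[[21,-36,-3],[0,0,0],1],[[21,-36,15],[0,0,0],1],[[21,-36,35],[0,0,0],1],[[21,-36,48],[0,0,0],1],[[21,-36,55],[0,0,0],1],[[21,-36,55],[0,0,0],1],[[21,-36,55],[0,0,0],1]]'>/dev/null;python3 st.py; python3 -m jog '[[[0,-10,0],[0,0,0],1],[[0,-20,0],[0,0,0],1],[[0,-30,0],[0,0,0],1],[[0,-37,0],[0,0,0],1],[[-1,-44,0],[0,0,0],1],[[-2,-50,0],[0,0,0],1],[[-3,-54,0],[0,0,0],1],[[-3,-54,0],[0,0,0],1]]'>/dev/null;python3 st.py
```

```text
TCP board [135.1 -42.2  -4. ] Fb [0.2 0.7 0.8] 39.9
TCP board [133.4  12.2  -2.7] Fb [ 0.5  0.6 -0.1] 40.5
```

```bash
python3 -m jog '[[[-2,-4,0],[0,0,0],1],[[-4,-8,0],[0,0,0],1],[[-6,-11,0],[0,0,0],1],[[-9,-14,0],[0,0,0],1],[[-13,-18,0],[0,0,0],1],[[-15,-20,0],[0,0,0],1],[[-17,-21,0],[0,0,0],1],[[-18,-22,0],[0,0,0],1],[[-18,-22,0],[0,0,0],1],[[-18,-22,0],[0,0,0],1]]'>/dev/null;python3 st.py
```

```text
TCP board [115.6  33.6  -3.3] Fb [1.  0.3 0.1] 41.4
```

```bash
python3 -m jog '[[[-1,0,0],[0,0,0],1],[[-2,0,0],[0,0,0],1],[[-2,0,0],[0,0,0],1]]'>/dev/null;python3 st.py; python3 -m jog '[[[6,0,0],[0,0,0],1],[[10,0,-10],[0,0,0],1],[[10,0,-40],[0,0,0],1],[[10,0,-75],[0,0,0],1],[[0,0,-115],[0,0,0],1],[[-60,0,-150],[0,0,0],1],[[-100,0,-170],[0,0,0],1],[[-100,0,-170],[0,0,0],1],[[-100,0,-170],[0,0,0],1],[[-100,0,-170],[0,0,0],1]]'
python3 - <<'E'
from g import *
t=vision.capture('top');s=vision.capture('scene');cv2.imwrite('pics/end_t.png',t[...,::-1]);cv2.imwrite('pics/end_s.png',s[...,::-1])
for n,im,rois in (('scene',s,((225,195,285,262),(265,215,345,280))),('top',t,((205,135,270,205),(155,148,215,210)))):
    for (hl,hh),roi in zip(((0,6),(100,125)),rois):
        for c in blobs(im,hl,hh,roi=roi,smin=150,vmin=50,amin=100):
            P=(onplane(n,c.reshape(-1,2),bp(0,0,.012),B[:,2])-BT)@B
            r=cv2.minAreaRect((P[:,:2]*1e3).astype(np.float32));print(n,hl,'board mm',np.round(r[0],1),np.round(r[1],1),round(r[2],1))
    h=cv2.cvtColor(im,cv2.COLOR_RGB2HSV);m=cv2.inRange(h,(0,0,90),(180,70,255))
    cs,_=cv2.findContours(m,cv2.RETR_EXTERNAL,cv2.CHAIN_APPROX_NONE)
    for c in cs:
        P=(onplane(n,c.reshape(-1,2),bp(0,0,.038),B[:,2])-BT)@B
        r=cv2.minAreaRect((P[:,:2]*1e3).astype(np.float32))
        if 60<max(r[1])<150 and abs(r[0][1])<60 and 0<r[0][0]<180: print('keeper',n,np.round(r[0],1),np.round(r[1],1),round(r[2],1))
h=np.zeros((320,800,3),np.uint8);h[:314,:400]=cv2.resize(s[190:300,215:355,::-1],(400,314),interpolation=2);h[:317,400:]=cv2.resize(t[120:215,150:270,::-1],(400,317),interpolation=2);cv2.imwrite('pics/e.png',h)
E
```

```text
TCP board [115.7  33.5  -3.1] Fb [ 5.9  2.1 -0.4] 41.6
time_s: 42.47
position: [0.4411, 0.1392, 0.2027]
tcp_rot: [[0.862, 0.221, 0.456], [0.196, -0.975, 0.103], [0.467, 0.0, -0.884]]
force: [0.5, -0.5, 0.3]
opening: 0.003
scene 0 board mm [212.6 -75.9] [ 47.4 105.9] 0.7
scene 0 board mm [ 65.5 -76.6] [145.  107.8] 0.0
scene 100 board mm [210.8  78.9] [41.6 94.3] 0.6
scene 100 board mm [110.9  80.4] [103.9  48.4] 89.9
scene 100 board mm [ 47.6 113.8] [96.5 37. ] 0.3
keeper scene [112.    5.5] [ 63.8 112.7] 9.4
top 0 board mm [ 67.  -77.8] [108.1 132.2] 89.7
top 100 board mm [66.9 79.4] [127.1 105.8] 0.6
keeper top [98.5  4.3] [ 28.1 108.9] 2.2
```

```bash
python3 -m jog '[[[0,0,0],[0,0,0],1],[[0,0,0],[0,0,0],1],[[0,0,0],[0,0,0],1]]'; python3 -c "
from rig import bot
print(bot.hand_in())"
```

```text
time_s: 42.82
position: [0.4456, 0.1393, 0.2035]
tcp_rot: [[0.86, 0.222, 0.459], [0.196, -0.975, 0.103], [0.47, 0.002, -0.882]]
force: [1.2, 0.3, -0.5]
opening: 0.004
the job is handed in; nothing more can be done
None
```

I laid the small red mask and the orange-nosed blue mask on the rack, each under its own tab. I then turned the keeper crosswise and handed the job in at 42.8 s; it reports no verdict.

**What went wrong on the way**
- My first grasp of the red mask closed on nothing. The real fingertips sit about 25–30 mm behind the reported TCP, and I corrected for this for the rest of the job.
- After I let go, the masks measured about 5 mm short of the cleat. I pushed each one down by its nose until it stopped firmly, and the pictures show they moved 2–4 mm.

**Last checks**
- **Masks:** in the top view they are centred at board x of about 67 mm, where 65 mm would be exact; my board origin is good to about 2 mm. Red is at y -77.8 mm and blue at y +79.4 mm. Both are square within 1°.
- **Keeper:** it was pushed against its stop, where 6 N moved it no further, and measures within about 2° of crosswise in the top view. The scene-view fit was unreliable (9°, merged with other pale areas).
- **Arm:** it was clear of everything at the end.
- **Not checked:** I had no pictures left to view, so the final state was checked only by numbers. I did not re-measure the bystanders at the end, but no unexpected force was felt.

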